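# Clear, swing back and lock the turning board

## Robot

A 6-joint arm with a two-finger parallel gripper is mounted at the origin on the work surface. World frame = base frame: x ahead of the robot, y to its left, z up, the work surface at z = 0. Lengths are in m, angles in rad, forces in N, time in s.
With the tool pointing down it reaches from about 0.325 to 0.9 m from the base axis. Payload 3.5 kg.
Tool frame: the origin (TCP) lies midway between the tips of the shut fingers; the grasp point (between the pads) lies env.tcp_to_grasp behind it (env.tcp_to_grasp is the distance from the TCP to the grasp point, in m); z points along the fingers, y is the line along which they close (so a half turn about z gives the same grasp; the last joint's range is limited). The gripper opens to 85 mm and grips with 20 to 120 N. Pads are 22 mm wide; open, the fingers measure 114 mm over their backs; the gripper's body (76 mm by 85 mm) begins 54 mm behind the grasp point. The pads swing forward as they close: fully open they stand 13 mm farther back than shut.
Start: joints at [1.068, 0.276, -0.026, 1.268, 0, 1.467], TCP at [0.243, 0.576, 0.231] pointing down, gripper open.
Joint ranges: [-3.12, 3.12], [-0.85, 1.88], [-1.08, 1.24], [-1.95, 2.15], [-1.57, 1.53], [-3.14, 3.14]. Speed limits (rad/s): [2.57, 2.57, 3.14, 3.14, 3.14, 3.14].

## Interface

Orientations are given as a unit quaternion [w, x, y, z].
In Python, from workcell import env gives the robot as it stands.
- The arm moves only by the tool servo_tool, never from a script. Its argument "commands" is a list that holds one entry, the list of rows, each a list of 7 numbers: the shift along the tool's x, y, z in cm, then the turn, a rotation vector about the tool's x, y, z in units of 8 degrees (1.0 is 8 degrees), then the opening, from 0 (shut) to 1 (fully open). In form: [[[dx, dy, dz, wx, wy, wz, claw], ...]]. A call has 1 to 20 rows; each row shifts and turns the commanded pose from where the row before left it, along the tool's axes as they then stand; what a row does not reach is not made up. A row lasts 1/10 s, in which the tool goes at most 50 mm and 8.59 degrees, less where a joint would pass 70% of its speed; a pose out of reach is approached as far as the arm can. A call is refused whole if a number of a shift passes 5 or a number of a turn 1, either way. A call with a gripper value outside its range is refused whole. The fingers move at their own pace and stop on an object; the grip force is fixed at half the most. Time passes only in rows, so rows that do not move let the fingers close. It gives the time, the measured TCP pose, the force, the opening and the grip force at its end, in the units of the state.
- env.state(): the state, without advancing time (a new reading comes with each control period).
- env.get_image(name): name is "side" or "top"; returns the picture (384x512x3 uint8, red, green, blue); there is no depth.
- env.calibration(name): a dict with "intrinsics" (3x3 intrinsics, pixels), "k1" (the pictures are not rectified: a ray, as slopes to the right and down, at radius r is drawn at 1 + k1 r^2 times it, then the intrinsics apply), "position" and "orientation" of the camera in the world. Camera axes: x right, y up, looking along -z (the intrinsics and any distortion apply to the point x, -y, -z); pixel columns grow to the right and rows downward; lengths in m; the calibration is good to about 2 mm. A picture is of the moment at which its call begins. calibration takes no time and is no camera call.
- env.finish_job(): hands the job in; it is judged then, once.
The state is a dict: "t": time; "qpos": joint angles; "qvel": joint speeds; "tau": joint torques, N m; "eef_pos": TCP position; "tcp_rot": TCP orientation; "ft_force": force on the tool from outside, world axes, zero at the start; "torque": the same for the moment, N m; "grip_width": finger opening in m; "gripper_force": force on a finger pad.
Only numpy, scipy, OpenCV 4.12 (cv2) and the standard library are available. Lean on these libraries where they do the work, as an engineer would, in place of code of your own. Each camera call takes 0.05 s, during which the arm holds its last target. There are 200 camera calls.

## Task

Put the inlay bench away for the night. First clear the turning board: nest all the copper cups standing on it, mouth up, one inside another, into the copper cup that is let into the dark wooden holder. Then push the empty board round on its pivot pin until it lies straight along its steel base bar, and finally lock it there: take the locking pin from its wooden block, slide its tip along through the board's slot until it finds the unmarked hole in the catch plate, drop it fully home and leave it standing upright; leave the jar, the brush pot and the hammer alone.

Things in the scene. Friction and masses are not known exactly. Their poses are not given: they have to be found in the camera images.
- base_bar: steel flat bar screwed to the bench, 400 x 70 x 4 mm, fixed. Origin on the axis of the board's pivot pin, at bench height; +x runs along the bar towards the board's free end, z up. The bar reaches from 70 mm behind the pivot to 330 mm ahead of it, so its end shows beyond the board.
- catch (a point): point 26 mm above the bench on the base bar's centre line, 208 mm from the pivot, axes as the bar's: on top of the steel catch plate (110 x 60 mm, fixed on the bar, clamped elsewhere along it each day). In the plate is one unmarked blind hole, 16 mm wide, 1 mm chamfer, 19 mm deep. It lies on the bar's centre line, anywhere from 16 mm short of this point to 16 mm beyond (along x).
- board: light wooden turning board, 330 x 240 x 15 mm, top 42 mm above the bench. It turns in its plane about the pivot pin with some drag (0.4 N m; stays where left), cannot be lifted. Origin on the pivot axis at its underside; it reaches from x = -50 to +280 (free end) and y = -120 to +120 mm. An 18 mm wide, 7 mm high nut stands at the pivot. Starts 0.45 to 0.8 rad anticlockwise of the bar; straight = same +x.
- slot (a point): centre of the board's through slot, at the board's top face, 210 mm from the pivot, axes as the board's. The slot is 70 mm long (along x) and 26 mm wide; when the board lies straight, the slot lies over the hole, with 6 mm to spare on either side of the pin.
- cup0_mid (a point): copper cup let into the dark wooden holder (a fixed block, 100 x 100 x 30 mm, its cup's foot 8 mm above the bench); point on the cup's axis 21 mm above its foot, z up. All cups are alike: 42 mm high, foot 41 mm and mouth 60 mm wide; the top 16 mm is a straight collar 68 mm wide outside, to grip by, that rests on the next cup's rim: a nested cup sits 16 mm above the one it is in. About 60 g.
- cup1_mid (a point): copper cup like cup 0, on the turning board at the start if present (3 to 5 of the five are). Point on its axis half-way up, 21 mm above its foot; z towards the mouth.
- cup2_mid (a point): copper cup like cup 0, on the turning board at the start if present (3 to 5 of the five are). Point on its axis half-way up, 21 mm above its foot; z towards the mouth.
- cup3_mid (a point): copper cup like cup 0, on the turning board at the start if present (3 to 5 of the five are). Point on its axis half-way up, 21 mm above its foot; z towards the mouth.
- cup4_mid (a point): copper cup like cup 0, on the turning board at the start if present (3 to 5 of the five are). Point on its axis half-way up, 21 mm above its foot; z towards the mouth.
- cup5_mid (a point): copper cup like cup 0, on the turning board at the start if present (3 to 5 of the five are). Point on its axis half-way up, 21 mm above its foot; z towards the mouth.
- pin_block: wooden block, 70 x 70 x 45 mm, fixed, origin under its centre, with one upright hole 18 mm wide and 35 mm deep in the middle, in which the locking pin stands at the start.
- pin_knob (a point): centre of the wooden knob of the locking pin, where it is gripped: the knob is an upright cylinder 27 mm wide and 32 mm high at the top of the pin; z points from the tip to the knob. The pin is 94 mm long in all, about 120 g.
- pin_tip (a point): tip of the locking pin, on its axis, 78 mm below the knob's centre. The steel shank is 14 mm thick and 62 mm long; its foot is chamfered down to 9 mm over the last 4 mm.
- jar: bystander: amber glass jar with a black lid, 60 mm wide and 75 mm high; origin under its centre.
- brush_pot: bystander: clay pot with brushes, 72 mm wide, about 210 mm high; origin under its centre.
- hammer: bystander: chasing hammer lying on the bench, 220 mm long; origin under its middle, handle to its -x.

How it is judged:
By the outcome, as a careful person would: the job done as asked, in the order asked, and still so for the second after the job is handed in, with the robot touching nothing.
Of cup1, cup2, cup3, cup4, cup5 only 3 to 5 are there at a start; the rules pass over those that are not, and their reading is None.
At some moment in a run one of cup1, cup2, cup3, cup4, cup5 may be knocked a few centimetres aside while the robot is not near it.
Once in a run the grip may slacken for a moment while it holds something.
It also fails if it takes over 210 s, if anything falls off the work surface, if the arm or the gripper's body presses on something with over 40 N, if the wrist force passes 120 N, or if a joint passes its speed limit or range.

## Working session

There is one attempt and no reset: what is moved stays moved. The work goes in short steps, Python scripts to look and compute and a tool call to move; the robot and the scene stay as the last step left them, time stands still between calls to the robot, and variables do not carry over. Pictures are saved under pics/ and viewed, at most 14 in all, crops included, and the job is handed in when it is done.

Besides the shell and the picture viewer there is one more tool, called after "Call:" in YAML: its name, and indented under it one key for each argument. servo_tool: Moves the arm, as the interface text tells. Its arguments: {"type":"object","properties":{"commands":{"type":"array"}},"required":["commands"]}

```bash
mkdir -p pics; ls; cat > h.py <<'E'
import numpy as np, cv2
from scipy.spatial.transform import Rotation as R
from workcell import env
def save(name,fn,crop=None,s=1):
    im=env.get_image(name)[:,:,::-1]
    if crop: a,b,c,d=crop; im=im[b:d,a:c]
    if s!=1: im=cv2.resize(im,None,fx=s,fy=s,interpolation=cv2.INTER_CUBIC)
    cv2.imwrite('pics/'+fn,im)
def cam(n):
    c=env.calibration(n); q=c['orientation']
    return np.array(c['intrinsics']),c['k1'],np.array(c['position']),R.from_quat([q[1],q[2],q[3],q[0]]).as_matrix()
def px2w(n,u,v,z):
    K,k1,p,M=cam(n)
    d=np.array([(u-K[0,2])/K[0,0],(v-K[1,2])/K[1,1]]); s=d.copy()
    for _ in range(30): s=d/(1+k1*(s@s))
    r=M@np.array([s[0],-s[1],-1]); return p+r*(z-p[2])/r[2]
def w2px(n,P):
    K,k1,p,M=cam(n); c=M.T@(np.array(P)-p); s=np.array([c[0],-c[1]])/-c[2]
    s=s*(1+k1*(s@s)); return K[0,0]*s[0]+K[0,2],K[1,1]*s[1]+K[1,2]
def st():
    s=env.state(); q=s['tcp_rot']
    print({k:np.round(s[k],4).tolist() for k in('t','eef_pos','tcp_rot','ft_force','grip_width','gripper_force','qpos')})
    return s
E
python3 - <<'E'
from h import *
print(env.tcp_to_grasp); st()
for n in('side','top'):
    im=env.get_image(n)[:,:,::-1]; cv2.imwrite(f'pics/{n}0.png',cv2.resize(im,(800,600),interpolation=cv2.INTER_CUBIC))
    print(n,[np.round(x,3).tolist() for x in cam(n)])
E
```

```text
pics
0.0187
{'t': 0.0, 'eef_pos': [0.2429, 0.575, 0.2301], 'tcp_rot': [-0.0003, 0.1986, 0.9801, -0.0011], 'ft_force': [-1.096, -0.4071, 0.3598], 'grip_width': 0.0853, 'gripper_force': 0.0, 'qpos': [1.0676, 0.2772, -0.0279, 1.268, -0.0, 1.4674]}
side [[[371.622, 0.0, 256.02], [0.0, 371.622, 192.306], [0.0, 0.0, 1.0]], -0.022, [-0.154, -0.621, 0.85], [[0.664, 0.465, -0.586], [-0.748, 0.417, -0.516], [0.004, 0.781, 0.625]]]
top [[[458.937, 0.0, 260.689], [0.0, 458.937, 188.52], [0.0, 0.0, 1.0]], -0.189, [0.256, 0.022, 1.465], [[-0.075, 0.975, -0.207], [-0.997, -0.073, 0.019], [0.004, 0.208, 0.978]]]
```

View pics/top0.png

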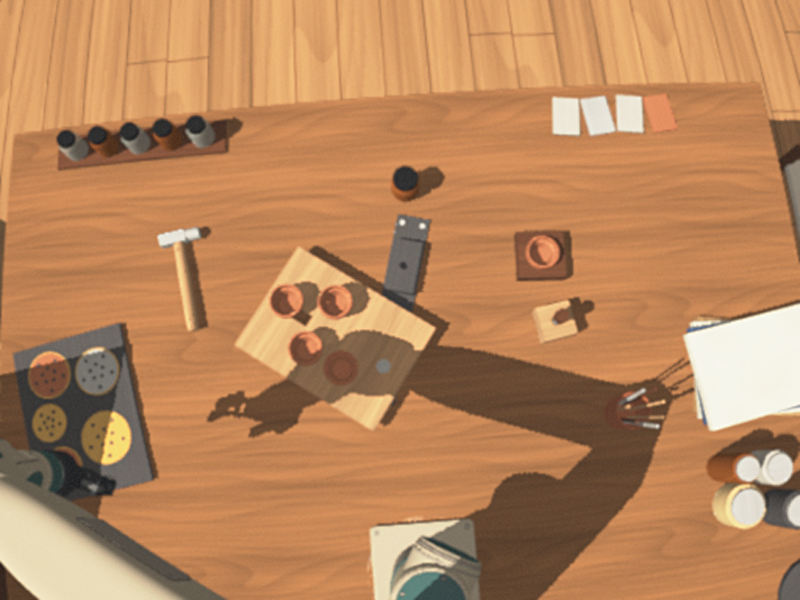

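View pics/side0.png

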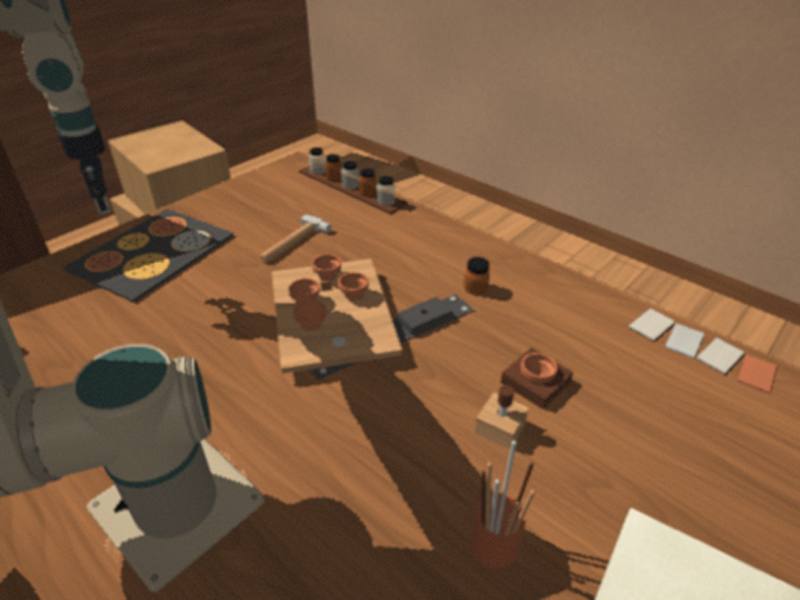

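```bash
python3 - <<'E'
from h import *
save('top','t1.png',(140,125,390,290),3.2)
save('side','s1.png',(160,150,380,300),3.6)
E
```

```text
(no output)
```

View pics/t1.png

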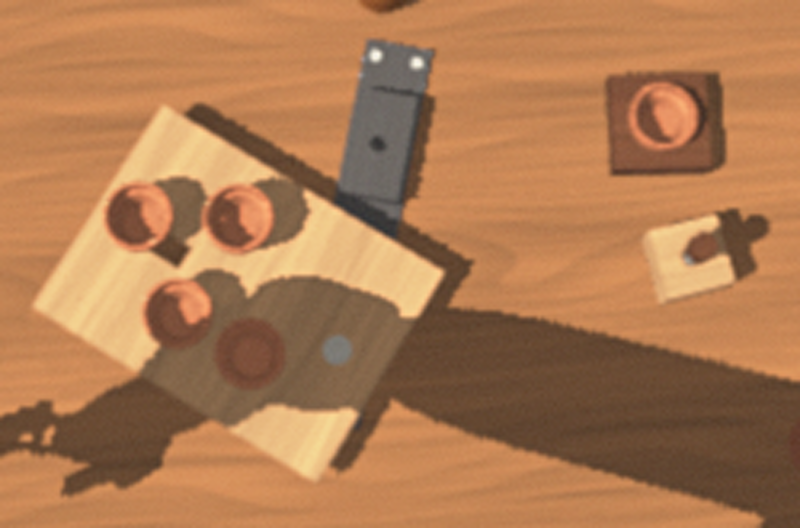

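View pics/s1.png

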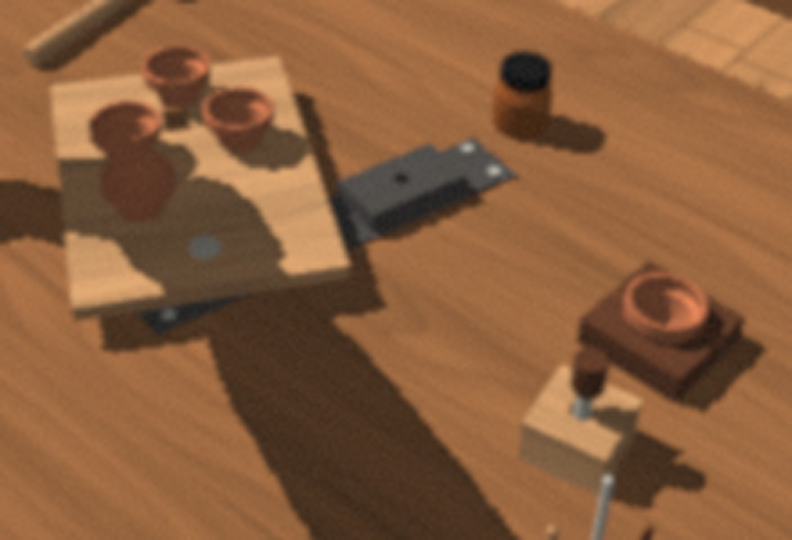

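```bash
python3 - <<'E'
from h import *
T=lambda x,y,z:np.round(px2w('top',140+x/3.2,125+y/3.2,z)[:2],4)
S=lambda x,y,z:np.round(px2w('side',160+x/3.6,150+y/3.6,z)[:2],4)
for n,t,s,z in [('A',(139,215),(177,69),.084),('B',(239,217),(238,112),.084),('C',(179,313),(125,128),.084),('D',(250,352),(138,180),.084),('cup0',(666,116),(666,304),.05),('nut',(337,350),(205,246),.049),('hole',(377,144),(401,178),.026),('knobtop',(707,245),(590,356),.104)]:
    print(n,T(*t,z),S(*s,z))
for p in [(165,104),(445,268),(317,481),(34,306)]: print('board',T(*p,.042))
for p in [(367,41),(435,50)]: print('barend',T(*p,.004))
for p in [(375,55),(417,63)]: print('screw',T(*p,.006))
for p in [(642,238),(718,213),(738,272),(660,303)]: print('blk',T(*p,.045))
E
```

```text
A [0.5555 0.2337] [0.5515 0.2245]
B [0.5464 0.1372] [0.5418 0.1289]
C [0.4576 0.1995] [0.4535 0.19  ]
D [0.4157 0.1341] [0.4109 0.1236]
cup0 [ 0.6252 -0.2932] [ 0.6232 -0.2962]
nut [0.4156 0.0527] [0.4155 0.0453]
hole [ 0.6234 -0.0014] [ 0.6246 -0.0063]
knobtop [ 0.4819 -0.306 ] [ 0.4848 -0.3041]
board [0.6771 0.2093]
board [ 0.4891 -0.0585]
board [0.2916 0.0809]
board [0.4807 0.3487]
barend [7.405e-01 5.000e-04]
barend [ 0.7255 -0.0696]
screw [ 0.724  -0.0067]
screw [ 0.7121 -0.0496]
blk [ 0.5037 -0.2557]
blk [ 0.5231 -0.3352]
blk [ 0.4622 -0.3483]
blk [ 0.4377 -0.2665]
```

Call:
servo_tool:
  commands:
    - [[0, 0, 0, 0, 0, -0.98, 1], [0, 0, 0, 0, 0, -0.98, 1], [0, 0, 0, 0, 0, -0.98, 1], [0, 0, 0, 0, 0, -0.98, 1], [0, 0, 0, 0, 0, -0.98, 1], [0, 0, 0, 0, 0, -0.98, 1], [0, 0, 0, 0, 0, -0.98, 1], [0, 0, 0, 0, 0, -0.98, 1], [0, 0, 0, 0, 0, -0.98, 1], [0, 0, 0, 0, 0, -0.98, 1], [2.7, -4, 0.8, 0, 0, 0, 1], [2.7, -4, 0.8, 0, 0, 0, 1], [2.7, -4, 0.8, 0, 0, 0, 1], [2.7, -4, 0.8, 0, 0, 0, 1], [2.7, -4, 0.8, 0, 0, 0, 1], [2.7, -4, 0.8, 0, 0, 0, 1], [2.7, -4, 0.8, 0, 0, 0, 1], [2.7, -4, 0.8, 0, 0, 0, 1], [2.7, -4, 0.8, 0, 0, 0, 1], [2.7, -4, 0.8, 0, 0, 0, 1]]

```text
t: 2.2
eef_pos: [0.4203, 0.1248, 0.1512]
tcp_rot: [0.0, -0.466, 0.885, -0.0]
ft_force: [0.8, 0.8, 0.1]
grip_width: 0.0851
gripper_force: 0.0
```

```bash
cat >> h.py <<'E'
def go(x,y,z,yaw=None):
    s=env.state(); q=s['tcp_rot']; M=R.from_quat([q[1],q[2],q[3],q[0]]).as_matrix()
    d=M.T@(np.array([x,y,z])-np.array(s['eef_pos'])); print('move cm',np.round(d*100,2),'yaw y',np.round(np.degrees(np.arctan2(M[1,1],M[0,1])),1))
def grid():
    a=cv2.resize(env.get_image('top')[120:300,130:400,::-1],None,fx=2.9,fy=2.9,interpolation=cv2.INTER_CUBIC)
    return a
E
python3 - <<'E'
from h import *
s=st(); go(.413,.129,.10)
print(w2px('top',s['eef_pos']),w2px('side',s['eef_pos']))
save('side','s2.png',(140,100,300,240),4)
E
```

```text
{'t': 2.2, 'eef_pos': [0.4203, 0.1248, 0.1512], 'tcp_rot': [0.0004, -0.4656, 0.885, -0.0001], 'ft_force': [0.785, 0.8214, 0.1149], 'grip_width': 0.0851, 'gripper_force': 0.0, 'qpos': [0.1409, 0.0038, -0.5216, 1.0447, 0.0001, -0.8278]}
move cm [0.07 0.84 5.12] yaw y 145.5
(np.float64(219.22283517696843), np.float64(230.65446440809131)) (np.float64(198.35578174476436), np.float64(181.86682804588236))
```

View pics/s2.png

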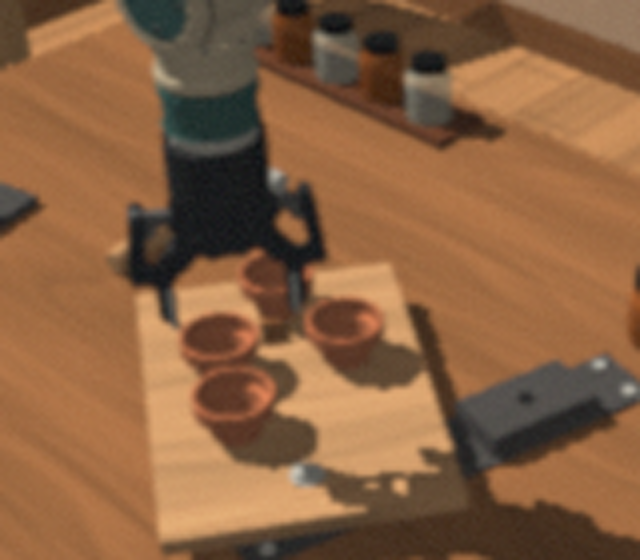

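```bash
python3 - <<'E'
from h import *
s=env.state();e=np.array(s['eef_pos']);print(w2px('side',e+[0,0,.013]))
S=lambda x,y,z:np.round(px2w('side',140+x/4,100+y/4,z)[:2],4)
for n,p,z in [('D',(234,393),.084),('C',(220,338),.084),('B',(345,322),.084),('A',(275,273),.084),('nut',(307,474),.049),('hole',(526,398),.026)]: print(n,S(*p,z))
E
```

```text
(np.float64(199.87592501517946), np.float64(179.25269657866778))
D [0.4171 0.1299]
C [0.458  0.1938]
B [0.5446 0.131 ]
A [0.5544 0.2298]
nut [0.4146 0.0452]
hole [ 0.6246 -0.0068]
```

Call:
servo_tool:
  commands:
    - [[-0.3, 0.65, 0, 0, 0, 0, 1], [0, 0, 2, 0, 0, 0, 1], [0, 0, 2, 0, 0, 0, 1], [0, 0, 2, 0, 0, 0, 1], [0, 0, 1.5, 0, 0, 0, 1], [0, 0, 1.5, 0, 0, 0, 1], [0, 0, 1, 0, 0, 0, 1], [0, 0, 0, 0, 0, 0, 1], [0, 0, 0, 0, 0, 0, 0], [0, 0, 0, 0, 0, 0, 0], [0, 0, 0, 0, 0, 0, 0], [0, 0, 0, 0, 0, 0, 0], [0, 0, 0, 0, 0, 0, 0], [0, 0, 0, 0, 0, 0, 0]]

```text
t: 3.65
eef_pos: [0.4175, 0.1332, 0.0525]
tcp_rot: [0.001, -0.466, 0.885, -0.0]
ft_force: [-0.9, 0.1, 6.4]
grip_width: 0.0653
gripper_force: 67.0
```

Call:
servo_tool:
  commands:
    - [[0, 0, -1, 0, 0, 0, 0], [0, 0, -2, 0, 0, 0, 0], [0, 0, -2, 0, 0, 0, 0], [0, 0, -2, 0, 0, 0, 0], [0, 0, -1, 0, 0, 0, 0], [1, -1.8, 0, 0, 0, 0, 0], [1.8, -3.2, 0, 0, 0, 0, 0], [1.8, -3.2, 0, 0, 0, 0, 0], [1.8, -3.2, 0, 0, 0, 0, 0], [1.8, -3.2, 0, 0, 0, 0, 0], [1.8, -3.2, 0, 0, 0, 0, 0], [1.8, -3.2, 0, 0, 0, 0, 0], [1.8, -3.2, 0, 0, 0, 0, 0], [1.8, -3.2, 0, 0, 0, 0, 0], [1.8, -3.2, 0, 0, 0, 0, 0], [1.8, -3.2, 0, 0, 0, 0, 0], [1.8, -3.2, 0, 0, 0, 0, 0], [1.8, -3.2, 0, 0, 0, 0, 0], [1, -1.8, 0, 0, 0, 0, 0], [0, 0, 0, 0, 0, 0, 0]]

```text
t: 5.65
eef_pos: [0.6295, -0.3026, 0.1306]
tcp_rot: [-0.0, -0.464, 0.886, -0.001]
ft_force: [0.1, 0.4, -0.4]
grip_width: 0.0655
gripper_force: 66.7
```

```bash
python3 - <<'E'
from h import *
s=st(); go(.6245,-.2945,.0345)
save('side','s3.png',(270,150,430,290),4)
E
```

```text
{'t': 5.65, 'eef_pos': [0.6295, -0.3026, 0.1306], 'tcp_rot': [-0.0, -0.4643, 0.8857, -0.0005], 'ft_force': [0.1157, 0.4107, -0.3872], 'grip_width': 0.0655, 'gripper_force': 66.6566, 'qpos': [-0.5404, 0.4646, 0.0243, 1.1296, -0.0006, -1.5061]}
move cm [-0.39  0.88  9.61] yaw y 145.3
```

View pics/s3.png

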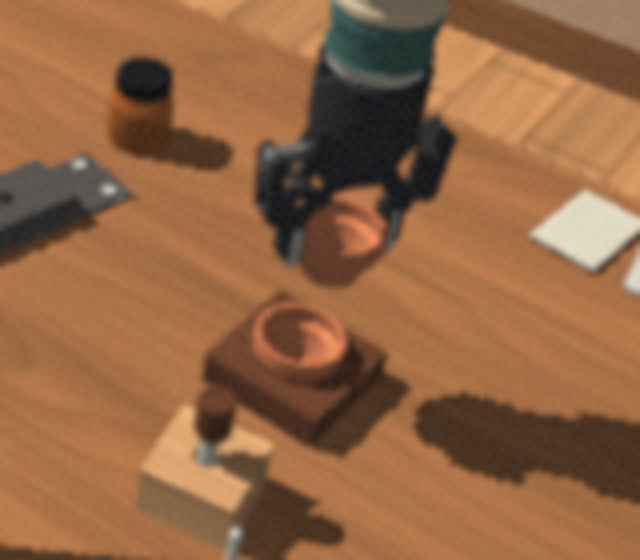

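```bash
python3 - <<'E'
from h import *
S=lambda x,y,z:np.round(px2w('side',270+x/4,150+y/4,z)[:2],4)
a=S(343,231,.162);b=S(299,338,.05);print(a,b)
s=env.state();e=np.array(s['eef_pos']); t=e[:2]+b-a; print(t); go(*t,.036)
E
```

```text
[ 0.627 -0.309] [ 0.6224 -0.2957]
[ 0.62390725 -0.28735318]
move cm [-0.83  1.12  9.45] yaw y 145.4
```

Call:
servo_tool:
  commands:
    - [[-0.6, 1, 0, 0, 0, 0, 0], [0, 0, 2, 0, 0, 0, 0], [0, 0, 2, 0, 0, 0, 0], [0, 0, 1.5, 0, 0, 0, 0], [0, 0, 1, 0, 0, 0, 0], [0, 0, 0.8, 0, 0, 0, 0], [0, 0, 0.5, 0, 0, 0, 0], [0, 0, 0.3, 0, 0, 0, 0], [0, 0, 0.3, 0, 0, 0, 0], [0, 0, 0.3, 0, 0, 0, 0], [0, 0, 0, 0, 0, 0, 0], [0, 0, 0, 0, 0, 0, 0]]

```text
t: 6.9
eef_pos: [0.624, -0.2892, 0.0446]
tcp_rot: [0.0, -0.466, 0.885, -0.0]
ft_force: [0.5, 0.2, -1.0]
grip_width: 0.0653
gripper_force: 66.7
```

Call:
servo_tool:
  commands:
    - [[0, 0, 0.3, 0, 0, 0, 0], [0, 0, 0.3, 0, 0, 0, 0], [0, 0, 0.2, 0, 0, 0, 0], [0, 0, 0, 0, 0, 0, 0], [0, 0, 0, 0, 0, 0, 0]]

```text
t: 7.4
eef_pos: [0.6247, -0.2896, 0.0432]
tcp_rot: [0.001, -0.466, 0.885, -0.002]
ft_force: [-11.3, 5.4, 27.5]
grip_width: 0.0653
gripper_force: 88.3
```

Call:
servo_tool:
  commands:
    - [[0, 0, -0.5, 0, 0, 0, 0], [0, 0.3, 0, 0, 0, 0, 0], [0, 0, 0.3, 0, 0, 0, 0], [0, 0, 0.2, 0, 0, 0, 0], [0, 0, 0.1, 0, 0, 0, 0], [0, 0, 0, 0, 0, 0, 0], [0, 0, 0, 0, 0, 0, 0]]

```text
t: 8.1
eef_pos: [0.6243, -0.2893, 0.0429]
tcp_rot: [0.002, -0.466, 0.885, -0.004]
ft_force: [-9.2, 4.3, 32.2]
grip_width: 0.0658
gripper_force: 91.0
```

```bash
python3 - <<'E'
from h import *
st()
save('side','s4.png',(310,180,400,260),7)
E
```

```text
{'t': 8.1, 'eef_pos': [0.6243, -0.2893, 0.0429], 'tcp_rot': [0.0018, -0.4656, 0.885, -0.0037], 'ft_force': [-9.1506, 4.2883, 32.1983], 'grip_width': 0.0658, 'gripper_force': 91.0486, 'qpos': [-0.5274, 0.5194, -0.0915, 0.9517, -0.001, -1.4961]}
```

View pics/s4.png

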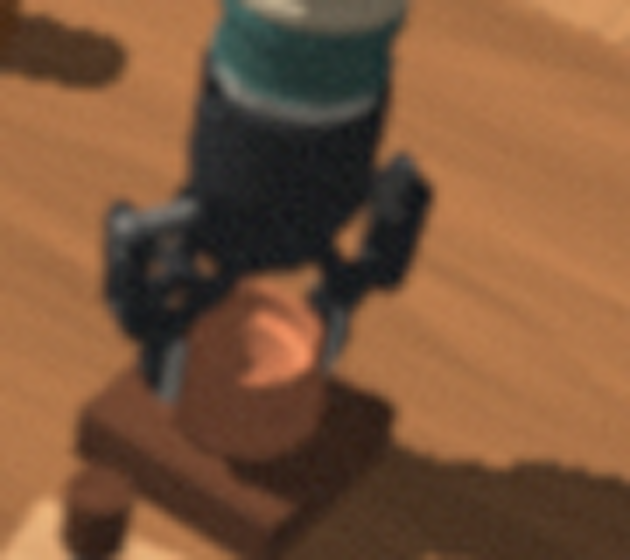

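Call:
servo_tool:
  commands:
    - [[0, 0, -0.4, 0, 0, 0, 0], [0, 0, 0, 0, 0, 0, 0.5], [0, 0, 0, 0, 0, 0, 1], [0, 0, 0, 0, 0, 0, 1], [0, 0, 0, 0, 0, 0, 1], [0, 0, 0, 0, 0, 0, 1], [0, 0, 0, 0, 0, 0, 1], [0, 0, -2, 0, 0, 0, 1], [0, 0, -2, 0, 0, 0, 1], [0, 0, -2, 0, 0, 0, 1], [0, 0, -2, 0, 0, 0, 1], [0, 0, -2, 0, 0, 0, 1], [-1.8, 3.2, 0, 0, 0, 0, 1], [-1.8, 3.2, 0, 0, 0, 0, 1], [-1.8, 3.2, 0, 0, 0, 0, 1], [-1.8, 3.2, 0, 0, 0, 0, 1]]

```text
t: 9.75
eef_pos: [0.5558, -0.1543, 0.1391]
tcp_rot: [-0.0, -0.465, 0.885, 0.0]
ft_force: [-0.1, 0.1, 0.3]
grip_width: 0.0854
gripper_force: 0.0
```

```bash
python3 - <<'E'
from h import *
st()
a=cv2.resize(env.get_image('side')[180:260,310:400,::-1],None,fx=6,fy=6,interpolation=cv2.INTER_CUBIC)[:,:]
b=cv2.resize(env.get_image('top')[130:190,320:380,::-1],None,fx=4,fy=4,interpolation=cv2.INTER_CUBIC)
o=np.zeros((480,800,3),np.uint8);o[:,:540]=a;o[:240,550:790]=b
cv2.imwrite('pics/s5.png',o)
E
```

```text
{'t': 9.75, 'eef_pos': [0.5558, -0.1543, 0.1391], 'tcp_rot': [-0.0, -0.4654, 0.8851, 0.0002], 'ft_force': [-0.0974, 0.1425, 0.2919], 'grip_width': 0.0854, 'gripper_force': 0.0, 'qpos': [-0.3829, 0.2564, -0.2556, 1.0591, 0.0001, -1.3511]}
```

View pics/s5.png

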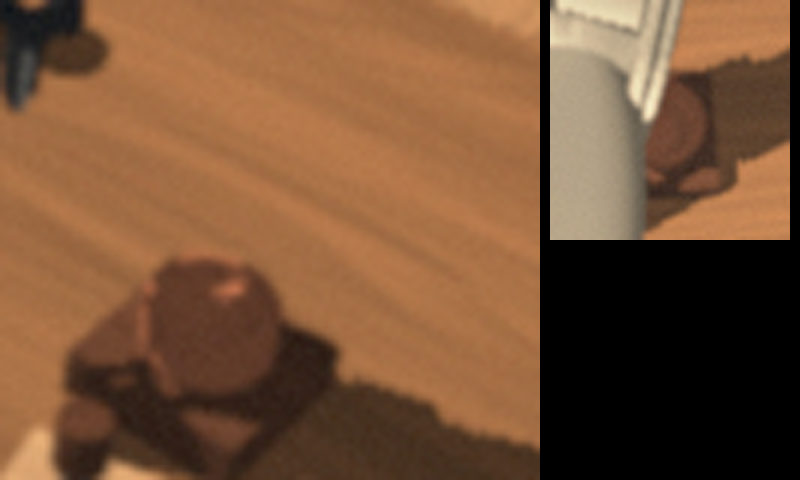

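Call:
servo_tool:
  commands:
    - [[-2.3, 2.8, 0, 0, 0, 0, 1], [-2.3, 2.8, 0, 0, 0, 0, 1], [-2.3, 2.8, 0, 0, 0, 0, 1], [-2.3, 2.8, 0, 0, 0, 0, 1], [-2.3, 2.8, 0, 0, 0, 0, 1], [-2.3, 2.8, 0, 0, 0, 0, 1], [-2.3, 2.8, 0, 0, 0, 0, 1], [-2.3, 2.8, 0, 0, 0, 0, 1], [-2.3, 2.8, 0, 0, 0, 0, 1], [-2.3, 2.8, 0, 0, 0, 0, 1], [0, 0, 0, 0, 0, 0, 1]]

```text
t: 10.95
eef_pos: [0.4556, 0.1956, 0.1394]
tcp_rot: [0.0, -0.468, 0.884, 0.001]
ft_force: [0.5, 0.1, -0.1]
grip_width: 0.0853
gripper_force: 0.0
```

```bash
python3 - <<'E'
from h import *
st(); go(.458,.195,.05)
S=env.get_image('side')[:,:,::-1];T=env.get_image('top')[:,:,::-1]
r=lambda im,a,b,w,h,f:cv2.resize(im[b:b+h,a:a+w],None,fx=f,fy=f,interpolation=cv2.INTER_CUBIC)
o=np.zeros((600,800,3),np.uint8)
o[:480,:320]=r(S,315,190,40,60,8)       # x=315+X/8,y=190+Y/8
o[:480,330:650]=r(T,325,140,40,60,8)    # 
cv2.imwrite('pics/a.png',o)
o2=np.zeros((600,800,3),np.uint8);o2[:600,:800]=r(S,150,100,160,120,5);cv2.imwrite('pics/b.png',o2)
E
```

```text
{'t': 10.95, 'eef_pos': [0.4556, 0.1956, 0.1394], 'tcp_rot': [0.0003, -0.4677, 0.8839, 0.0006], 'ft_force': [0.4573, 0.1461, -0.0946], 'grip_width': 0.0853, 'gripper_force': 0.0, 'qpos': [0.2744, 0.1181, -0.4259, 1.0265, 0.0012, -0.699]}
move cm [-0.08 -0.24  8.94] yaw y 145.8
```

View pics/a.png

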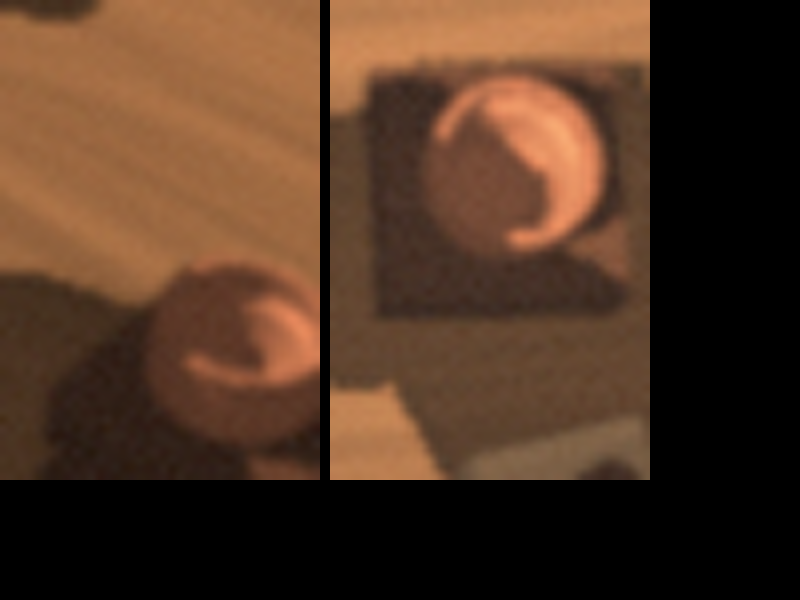

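```bash
python3 - <<'E'
from h import *
for z in(.066,.075): print(px2w('top',348.1,160.6,z),px2w('side',344.5,230.6,z))
E
```

```text
[ 0.62313855 -0.28980969  0.066     ] [ 0.62072312 -0.29307704  0.066     ]
[ 0.62078028 -0.28780151  0.075     ] [ 0.61183192 -0.29684556  0.075     ]
```

View pics/b.png

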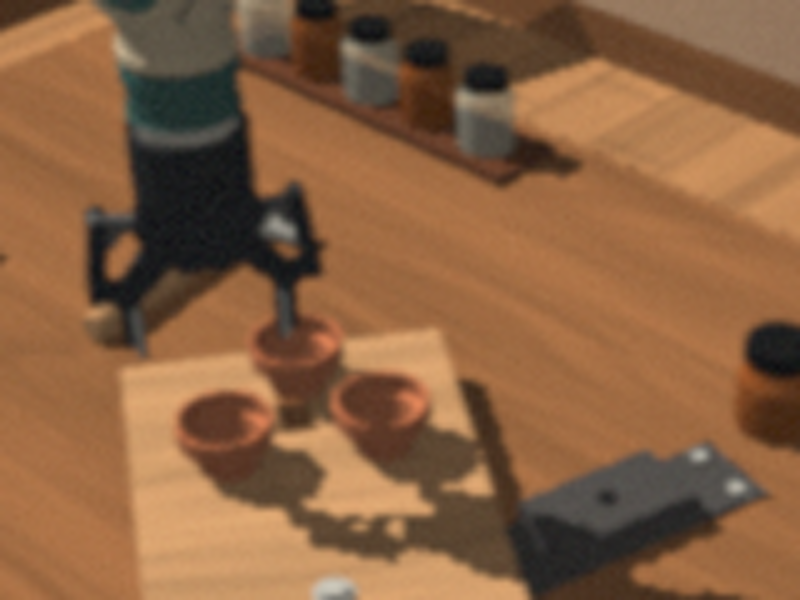

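Call:
servo_tool:
  commands:
    - [[-0.1, -0.2, 2, 0, 0, 0, 1], [0, 0, 2, 0, 0, 0, 1], [0, 0, 2, 0, 0, 0, 1], [0, 0, 1.5, 0, 0, 0, 1], [0, 0, 0.8, 0, 0, 0, 1], [0, 0, 0, 0, 0, 0, 1], [0, 0, 0, 0, 0, 0, 1], [0, 0, 0, 0, 0, 0, 0], [0, 0, 0, 0, 0, 0, 0], [0, 0, 0, 0, 0, 0, 0], [0, 0, 0, 0, 0, 0, 0], [0, 0, 0, 0, 0, 0, 0], [0, 0, 0, 0, 0, 0, 0]]

```text
t: 12.35
eef_pos: [0.46, 0.1925, 0.0582]
tcp_rot: [0.001, -0.466, 0.885, -0.001]
ft_force: [-1.0, -1.2, 6.1]
grip_width: 0.0665
gripper_force: 65.8
```

Call:
servo_tool:
  commands:
    - [[0, 0, -1, 0, 0, 0, 0], [0, 0, -2, 0, 0, 0, 0], [0, 0, -2, 0, 0, 0, 0], [0, 0, -2, 0, 0, 0, 0], [0, 0, -2, 0, 0, 0, 0], [1.2, -1.6, 0, 0, 0, 0, 0], [2.4, -3.2, 0, 0, 0, 0, 0], [2.4, -3.2, 0, 0, 0, 0, 0], [2.4, -3.2, 0, 0, 0, 0, 0], [2.4, -3.2, 0, 0, 0, 0, 0], [2.4, -3.2, 0, 0, 0, 0, 0], [2.4, -3.2, 0, 0, 0, 0, 0], [2.4, -3.2, 0, 0, 0, 0, 0], [2.4, -3.2, 0, 0, 0, 0, 0], [2.4, -3.2, 0, 0, 0, 0, 0], [2.4, -3.2, 0, 0, 0, 0, 0], [2.4, -3.2, 0, 0, 0, 0, 0], [2.4, -3.2, 0, 0, 0, 0, 0], [0, 0, 0, 0, 0, 0, 0], [0, 0, 0, 0, 0, 0, 0]]

```text
t: 14.35
eef_pos: [0.6181, -0.2822, 0.1467]
tcp_rot: [0.0, -0.465, 0.885, 0.0]
ft_force: [-0.4, 0.2, -1.8]
grip_width: 0.0666
gripper_force: 67.1
```

```bash
python3 - <<'E'
from h import *
st(); go(.623,-.290,.066)
E
```

```text
{'t': 14.35, 'eef_pos': [0.6181, -0.2822, 0.1467], 'tcp_rot': [0.0001, -0.465, 0.8853, 0.0002], 'ft_force': [-0.4399, 0.1979, -1.8373], 'grip_width': 0.0666, 'gripper_force': 67.082, 'qpos': [-0.5235, 0.4217, -0.0052, 1.144, 0.0004, -1.4907]}
move cm [ 0.37 -0.85  8.07] yaw y 145.4
```

Lower to ~0.066, then small steps.

Call:
servo_tool:
  commands:
    - [[0.4, -0.85, 0, 0, 0, 0, 0], [0, 0, 2, 0, 0, 0, 0], [0, 0, 2, 0, 0, 0, 0], [0, 0, 1.5, 0, 0, 0, 0], [0, 0, 1, 0, 0, 0, 0], [0, 0, 0.8, 0, 0, 0, 0], [0, 0, 0.4, 0, 0, 0, 0], [0, 0, 0.3, 0, 0, 0, 0], [0, 0, 0.2, 0, 0, 0, 0], [0, 0, 0, 0, 0, 0, 0], [0, 0, 0, 0, 0, 0, 0]]

```text
t: 15.45
eef_pos: [0.624, -0.2911, 0.0661]
tcp_rot: [0.0, -0.465, 0.885, -0.002]
ft_force: [-2.3, -3.2, 6.7]
grip_width: 0.0666
gripper_force: 68.6
```

Call:
servo_tool:
  commands:
    - [[0, 0, 0.2, 0, 0, 0, 0], [0, 0, 0.1, 0, 0, 0, 0], [0, 0, 0, 0, 0, 0, 0], [0, 0, 0, 0, 0, 0, 0]]

```text
t: 15.85
eef_pos: [0.6238, -0.2917, 0.0654]
tcp_rot: [-0.0, -0.465, 0.885, -0.003]
ft_force: [-5.7, -2.8, 16.1]
grip_width: 0.0663
gripper_force: 69.4
```

Call:
servo_tool:
  commands:
    - [[0, 0, -0.3, 0, 0, 0, 0], [0, 0, 0, 0, 0, 0, 1], [0, 0, 0, 0, 0, 0, 1], [0, 0, 0, 0, 0, 0, 1], [0, 0, 0, 0, 0, 0, 1], [0, 0, 0, 0, 0, 0, 1], [0, 0, -2, 0, 0, 0, 1], [0, 0, -3, 0, 0, 0, 1], [0, 0, -3, 0, 0, 0, 1], [0, 0, 0, 0, 0, 0, 1], [-3, 3, 0, 0, 0, 0, 1], [-3, 3, 0, 0, 0, 0, 1], [-3, 3, 0, 0, 0, 0, 1], [-3, 3, 0, 0, 0, 0, 1], [-3, 3, 0, 0, 0, 0, 1], [-3, 3, 0, 0, 0, 0, 1], [-3, 3, 0, 0, 0, 0, 1], [-3, 3, 0, 0, 0, 0, 1], [-3, 3, 0, 0, 0, 0, 1], [-3, 3, 0, 0, 0, 0, 1]]

```text
t: 17.85
eef_pos: [0.5446, 0.1292, 0.1435]
tcp_rot: [-0.0, -0.466, 0.885, 0.0]
ft_force: [-0.0, -0.5, -0.3]
grip_width: 0.0854
gripper_force: 0.0
```

```bash
python3 - <<'E'
from h import *
st(); go(.5445,.132,.055)
S=env.get_image('side')[:,:,::-1];T=env.get_image('top')[:,:,::-1]
r=lambda im,a,b,w,h,f:cv2.resize(im[b:b+h,a:a+w],None,fx=f,fy=f,interpolation=cv2.INTER_CUBIC)
o=np.zeros((600,800,3),np.uint8)
o[:,:480]=r(S,160,110,120,150,4)
o[:300,490:790]=r(S,315,190,50,50,6)
o[300:,490:790]=r(T,325,140,50,50,6)
cv2.imwrite('pics/c.png',o)
E
```

```text
{'t': 17.85, 'eef_pos': [0.5446, 0.1292, 0.1435], 'tcp_rot': [-0.0004, -0.4655, 0.885, 0.0002], 'ft_force': [-0.0047, -0.5464, -0.3038], 'grip_width': 0.0854, 'gripper_force': 0.0, 'qpos': [0.1174, 0.2241, -0.2872, 1.0604, 0.0001, -0.851]}
move cm [-0.23  0.16  8.85] yaw y 145.5
```

View pics/c.png

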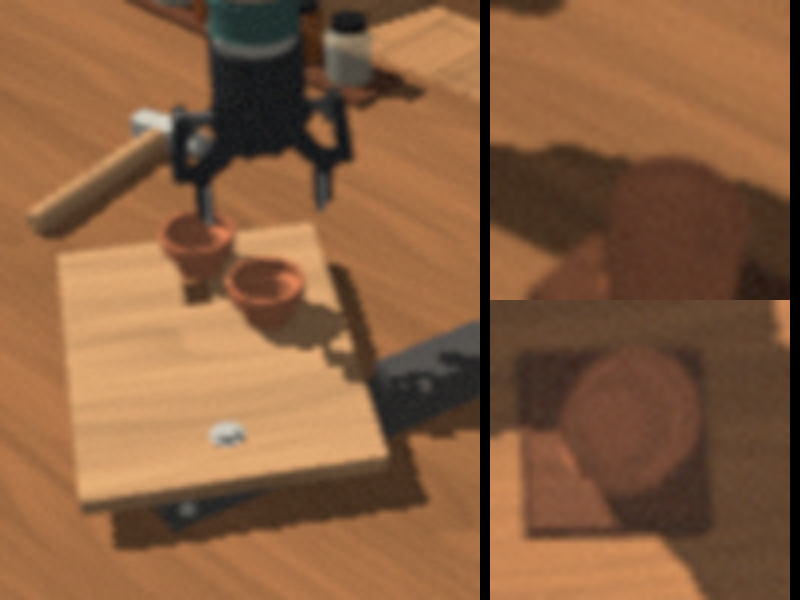

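Call:
servo_tool:
  commands:
    - [[-0.2, 0.15, 2, 0, 0, 0, 1], [0, 0, 2, 0, 0, 0, 1], [0, 0, 2, 0, 0, 0, 1], [0, 0, 1.5, 0, 0, 0, 1], [0, 0, 1, 0, 0, 0, 1], [0, 0, 0, 0, 0, 0, 1], [0, 0, 0, 0, 0, 0, 1], [0, 0, 0, 0, 0, 0, 0], [0, 0, 0, 0, 0, 0, 0], [0, 0, 0, 0, 0, 0, 0], [0, 0, 0, 0, 0, 0, 0], [0, 0, 0, 0, 0, 0, 0], [0, 0, 0, 0, 0, 0, 0]]

```text
t: 19.25
eef_pos: [0.5468, 0.1303, 0.0613]
tcp_rot: [0.001, -0.466, 0.885, -0.001]
ft_force: [-1.7, 0.1, 5.8]
grip_width: 0.0657
gripper_force: 65.3
```

Call:
servo_tool:
  commands:
    - [[0, 0, -1, 0, 0, 0, 0], [0, 0, -2, 0, 0, 0, 0], [0, 0, -3, 0, 0, 0, 0], [0, 0, -3, 0, 0, 0, 0], [0, 0, -1, 0, 0, 0, 0], [1.5, -1.5, 0, 0, 0, 0, 0], [3, -3, 0, 0, 0, 0, 0], [3, -3, 0, 0, 0, 0, 0], [3, -3, 0, 0, 0, 0, 0], [3, -3, 0, 0, 0, 0, 0], [3, -3, 0, 0, 0, 0, 0], [3, -3, 0, 0, 0, 0, 0], [3, -3, 0, 0, 0, 0, 0], [3, -3, 0, 0, 0, 0, 0], [3, -3, 0, 0, 0, 0, 0], [1.8, -1.8, 0, 0, 0, 0, 0], [0, 0, 0, 0, 0, 0, 0], [0, 0, 0, 0, 0, 0, 0]]

```text
t: 21.05
eef_pos: [0.6229, -0.2914, 0.1584]
tcp_rot: [-0.0, -0.465, 0.885, 0.001]
ft_force: [-0.0, 0.9, -0.9]
grip_width: 0.0659
gripper_force: 65.8
```

```bash
python3 - <<'E'
from h import *
st(); go(.6235,-.291,.085)
E
```

```text
{'t': 21.05, 'eef_pos': [0.6229, -0.2914, 0.1584], 'tcp_rot': [-0.0003, -0.4651, 0.8853, 0.0009], 'ft_force': [-0.0456, 0.9087, -0.9308], 'grip_width': 0.0659, 'gripper_force': 65.755, 'qpos': [-0.5317, 0.4288, 0.0313, 1.175, 0.0004, -1.4991]}
move cm [-0.06 -0.04  7.34] yaw y 145.4
```

Call:
servo_tool:
  commands:
    - [[0, 0, 2, 0, 0, 0, 0], [0, 0, 2, 0, 0, 0, 0], [0, 0, 1.5, 0, 0, 0, 0], [0, 0, 1, 0, 0, 0, 0], [0, 0, 0.4, 0, 0, 0, 0], [0, 0, 0.2, 0, 0, 0, 0], [0, 0, 0.2, 0, 0, 0, 0], [0, 0, 0.2, 0, 0, 0, 0], [0, 0, 0, 0, 0, 0, 0], [0, 0, 0, 0, 0, 0, 0]]

```text
t: 22.05
eef_pos: [0.6236, -0.2914, 0.0845]
tcp_rot: [0.0, -0.465, 0.885, -0.0]
ft_force: [-0.4, -0.9, -1.0]
grip_width: 0.0651
gripper_force: 66.0
```

Call:
servo_tool:
  commands:
    - [[0, 0, 0.2, 0, 0, 0, 0], [0, 0, 0.2, 0, 0, 0, 0], [0, 0, 0.2, 0, 0, 0, 0], [0, 0, 0, 0, 0, 0, 0], [0, 0, 0, 0, 0, 0, 0]]

```text
t: 22.55
eef_pos: [0.6238, -0.2928, 0.0818]
tcp_rot: [-0.0, -0.465, 0.885, -0.002]
ft_force: [-6.2, -1.7, 13.4]
grip_width: 0.065
gripper_force: 67.5
```

Call:
servo_tool:
  commands:
    - [[0, 0, -0.3, 0, 0, 0, 0], [0, 0, 0, 0, 0, 0, 1], [0, 0, 0, 0, 0, 0, 1], [0, 0, 0, 0, 0, 0, 1], [0, 0, 0, 0, 0, 0, 1], [0, 0, -2, 0, 0, 0, 1], [0, 0, -3, 0, 0, 0, 1], [0, 0, -2, 0, 0, 0, 1], [0, 0, 0, 0, 0, 0, 1], [-3.5, 3.2, 0, 0, 0, 0, 1], [-3.5, 3.2, 0, 0, 0, 0, 1], [-3.5, 3.2, 0, 0, 0, 0, 1], [-3.5, 3.2, 0, 0, 0, 0, 1], [-3.5, 3.2, 0, 0, 0, 0, 1], [-3.5, 3.2, 0, 0, 0, 0, 1], [-3.5, 3.2, 0, 0, 0, 0, 1], [-3.5, 3.2, 0, 0, 0, 0, 1], [-3.5, 3.2, 0, 0, 0, 0, 1], [-3.5, 3.2, 0, 0, 0, 0, 1], [-3.5, 3.2, 0, 0, 0, 0, 1]]

```text
t: 24.55
eef_pos: [0.5502, 0.2272, 0.1499]
tcp_rot: [-0.001, -0.466, 0.885, 0.0]
ft_force: [1.0, -0.0, 0.2]
grip_width: 0.0854
gripper_force: 0.0
```

```bash
python3 - <<'E'
from h import *
st(); go(.5545,.230,.055)
T=env.get_image('top'); S=env.get_image('side')
np.save('S3.npy',S)
b=cv2.imread('pics/side0.png')  # reference A patch, from 800x600 upscale
def red(im,x0,y0,w,h):
    h_=cv2.cvtColor(im[y0:y0+h,x0:x0+w],cv2.COLOR_RGB2HSV); m=((h_[...,0]<11)&(h_[...,1]>110)&(h_[...,2]>60)).astype('uint8')
    n,l,s,c=cv2.connectedComponentsWithStats(m); return [(s[i].tolist(),np.round(c[i]+[x0,y0],1).tolist()) for i in range(1,n) if s[i,4]>40]
ref=cv2.cvtColor(cv2.resize(b,(512,384),interpolation=cv2.INTER_AREA),cv2.COLOR_BGR2RGB)
print(red(ref,160,150,110,90)); print(red(S,160,150,110,90))
E
```

```text
{'t': 24.55, 'eef_pos': [0.5502, 0.2272, 0.1499], 'tcp_rot': [-0.0009, -0.4656, 0.885, 0.0003], 'ft_force': [0.9888, -0.0393, 0.2375], 'grip_width': 0.0854, 'gripper_force': 0.0, 'qpos': [0.2829, 0.2791, -0.2007, 1.0928, 0.0002, -0.6857]}
move cm [-0.49 -0.21  9.49] yaw y 145.5
[([40, 13, 18, 17, 205], [208.9, 170.1]), ([56, 25, 19, 17, 234], [225.5, 182.2]), ([26, 29, 22, 32, 494], [196.5, 194.2])]
[([41, 13, 17, 17, 209], [209.4, 170.0])]
```

A has not moved; pick it up.

Call:
servo_tool:
  commands:
    - [[-0.5, -0.2, 2, 0, 0, 0, 1], [0, 0, 2, 0, 0, 0, 1], [0, 0, 2, 0, 0, 0, 1], [0, 0, 2, 0, 0, 0, 1], [0, 0, 1.2, 0, 0, 0, 1], [0, 0, 0, 0, 0, 0, 1], [0, 0, 0, 0, 0, 0, 1], [0, 0, 0, 0, 0, 0, 0], [0, 0, 0, 0, 0, 0, 0], [0, 0, 0, 0, 0, 0, 0], [0, 0, 0, 0, 0, 0, 0], [0, 0, 0, 0, 0, 0, 0], [0, 0, 0, 0, 0, 0, 0]]

```text
t: 25.95
eef_pos: [0.5577, 0.2289, 0.0613]
tcp_rot: [0.002, -0.466, 0.885, -0.0]
ft_force: [-0.0, -0.8, 5.9]
grip_width: 0.0647
gripper_force: 66.5
```

Call:
servo_tool:
  commands:
    - [[0, 0, -1, 0, 0, 0, 0], [0, 0, -2, 0, 0, 0, 0], [0, 0, -3, 0, 0, 0, 0], [0, 0, -3, 0, 0, 0, 0], [0, 0, -2, 0, 0, 0, 0], [1.8, -1.6, 0, 0, 0, 0, 0], [3.5, -3.1, 0, 0, 0, 0, 0], [3.5, -3.1, 0, 0, 0, 0, 0], [3.5, -3.1, 0, 0, 0, 0, 0], [3.5, -3.1, 0, 0, 0, 0, 0], [3.5, -3.1, 0, 0, 0, 0, 0], [3.5, -3.1, 0, 0, 0, 0, 0], [3.5, -3.1, 0, 0, 0, 0, 0], [3.5, -3.1, 0, 0, 0, 0, 0], [3.5, -3.1, 0, 0, 0, 0, 0], [3.5, -3.1, 0, 0, 0, 0, 0], [2.4, -2.3, 0, 0, 0, 0, 0], [0, 0, 0, 0, 0, 0, 0], [0, 0, 0, 0, 0, 0, 0]]

```text
t: 27.85
eef_pos: [0.6211, -0.2928, 0.1691]
tcp_rot: [-0.0, -0.465, 0.885, 0.001]
ft_force: [0.4, 0.2, -0.7]
grip_width: 0.0646
gripper_force: 66.2
```

```bash
python3 - <<'E'
from h import *
st(); go(.6237,-.2915,.101)
E
```

```text
{'t': 27.85, 'eef_pos': [0.6211, -0.2928, 0.1691], 'tcp_rot': [-0.0001, -0.4649, 0.8853, 0.0007], 'ft_force': [0.4367, 0.1823, -0.7398], 'grip_width': 0.0646, 'gripper_force': 66.2373, 'qpos': [-0.5348, 0.4197, 0.0409, 1.1932, 0.0005, -1.5019]}
move cm [-0.25 -0.16  6.81] yaw y 145.4
```

Call:
servo_tool:
  commands:
    - [[-0.25, -0.15, 2, 0, 0, 0, 0], [0, 0, 2, 0, 0, 0, 0], [0, 0, 1.5, 0, 0, 0, 0], [0, 0, 0.8, 0, 0, 0, 0], [0, 0, 0.3, 0, 0, 0, 0], [0, 0, 0.2, 0, 0, 0, 0], [0, 0, 0.2, 0, 0, 0, 0], [0, 0, 0.2, 0, 0, 0, 0], [0, 0, 0, 0, 0, 0, 0], [0, 0, 0, 0, 0, 0, 0]]

```text
t: 28.85
eef_pos: [0.6252, -0.2907, 0.1011]
tcp_rot: [0.002, -0.466, 0.885, -0.0]
ft_force: [-3.2, 3.9, 11.6]
grip_width: 0.0645
gripper_force: 67.6
```

Call:
servo_tool:
  commands:
    - [[0, 0, -0.3, 0, 0, 0, 0], [0, 0, 0, 0, 0, 0, 1], [0, 0, 0, 0, 0, 0, 1], [0, 0, 0, 0, 0, 0, 1], [0, 0, 0, 0, 0, 0, 1], [0, 0, -3, 0, 0, 0, 1], [0, 0, -4, 0, 0, 0, 1], [0, 0, 0, 0, 0, -0.94, 1], [0, 0, 0, 0, 0, -0.94, 1], [0, 0, 0, 0, 0, -0.94, 1], [0, 0, 0, 0, 0, -0.94, 1], [0, 0, 0, 0, 0, -0.94, 1], [0, 0, 0, 0, 0, -0.94, 1], [0, 0, 0, 0, 0, -0.94, 1], [0, 0, 0, 0, 0, -0.94, 1], [0, 0, 0, 0, 0, -0.94, 0], [0, 0, 0, 0, 0, -0.94, 0], [0, 0, 0, 0, 0, -0.94, 0], [0, 0, 0, 0, 0, -0.94, 0]]

```text
t: 30.75
eef_pos: [0.624, -0.2911, 0.1698]
tcp_rot: [-0.0, 0.956, -0.292, -0.0]
ft_force: [0.5, -0.4, -0.0]
grip_width: 0.0281
gripper_force: 0.0
```

```bash
python3 - <<'E'
from h import *
st(); go(.421,.314,.12)
print(px2w('top',125,208,.02),px2w('top',115,152,.02))
E
```

```text
{'t': 30.75, 'eef_pos': [0.624, -0.2911, 0.1698], 'tcp_rot': [-0.0, 0.9564, -0.2921, -0.0004], 'ft_force': [0.4778, -0.444, -0.0311], 'grip_width': 0.0281, 'gripper_force': 0.0, 'qpos': [-0.5302, 0.4224, 0.0465, 1.1956, -0.0001, -3.0791]}
move cm [-50.64 -38.84   5.01] yaw y -124.0
[0.53116973 0.43750319 0.02      ] [0.72353233 0.47007899 0.02      ]
```

Call:
servo_tool:
  commands:
    - [[-2, -1.5, 0, 0, 0, 0, 0], [-3.2, -2.45, 0.3, 0, 0, 0, 0], [-3.2, -2.45, 0.3, 0, 0, 0, 0], [-3.2, -2.45, 0.3, 0, 0, 0, 0], [-3.2, -2.45, 0.3, 0, 0, 0, 0], [-3.2, -2.45, 0.3, 0, 0, 0, 0], [-3.2, -2.45, 0.3, 0, 0, 0, 0], [-3.2, -2.45, 0.3, 0, 0, 0, 0], [-3.2, -2.45, 0.3, 0, 0, 0, 0], [-3.2, -2.45, 0.3, 0, 0, 0, 0], [-3.2, -2.45, 0.3, 0, 0, 0, 0], [-3.2, -2.45, 0.3, 0, 0, 0, 0], [-3.2, -2.45, 0.3, 0, 0, 0, 0], [-3.2, -2.45, 0.3, 0, 0, 0, 0], [-3.2, -2.45, 0.3, 0, 0, 0, 0], [-3.2, -2.45, 0.3, 0, 0, 0, 0], [-0.6, -0.6, 0, 0, 0, 0, 0], [0, 0, 0, 0, 0, 0, 0]]

```text
t: 32.55
eef_pos: [0.4244, 0.3158, 0.1251]
tcp_rot: [0.0, 0.956, -0.293, 0.0]
ft_force: [0.2, -0.1, -0.0]
grip_width: 0.0001
gripper_force: 0.0
```

```bash
python3 - <<'E'
from h import *
st(); go(.421,.314,.03)
S=env.get_image('side')[:,:,::-1];T=env.get_image('top')[:,:,::-1]
r=lambda im,a,b,w,h,f:cv2.resize(im[b:b+h,a:a+w],None,fx=f,fy=f,interpolation=cv2.INTER_CUBIC)
o=np.zeros((600,800,3),np.uint8)
o[:,:400]=r(S,310,180,60,90,6.667)[:600,:400]
o[:300,410:800]=r(S,150,120,130,100,3)
o[300:,410:710]=r(T,320,135,60,60,5)
cv2.imwrite('pics/d.png',o)
E
```

```text
{'t': 32.55, 'eef_pos': [0.4244, 0.3158, 0.1251], 'tcp_rot': [0.0002, 0.956, -0.2933, 0.0001], 'ft_force': [0.2414, -0.1247, -0.0241], 'grip_width': 0.0001, 'gripper_force': 0.0, 'qpos': [0.5177, 0.1893, -0.3742, 1.0075, -0.0004, -2.0285]}
move cm [-0.18  0.34  9.51] yaw y -124.1
```

View pics/d.png

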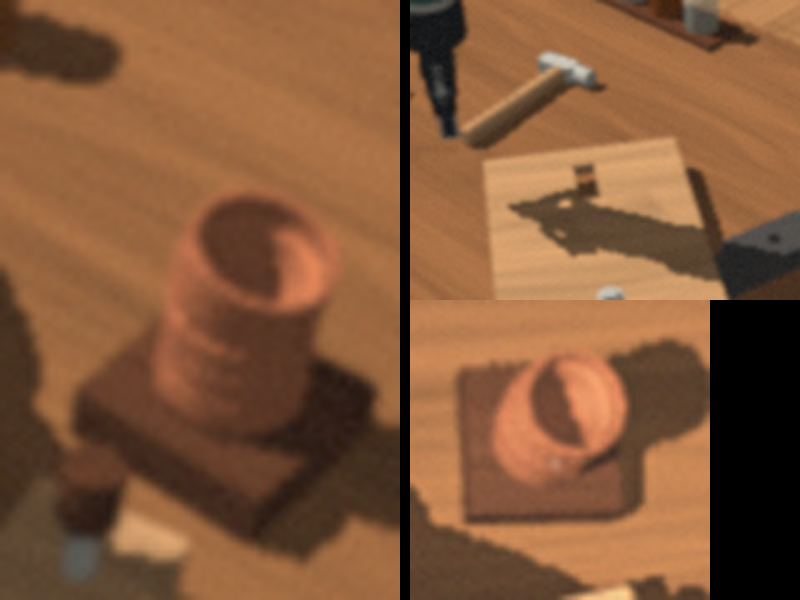

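```bash
python3 - <<'E'
from h import *
for z in (.05,.066,.082,.098,.114): 
    u=w2px('side',(.6225,-.2945,z)); v=w2px('top',(.6235,-.2905,z)); print(z,np.round((np.array(u)-[310,180])*6.667),np.round((np.array(v)-[320,135])*5+[410,300]))
for z in (.098,.114,.120): print(z,px2w('side',349.7,217.5,z)[:2],px2w('top',353.4,157.6,z)[:2])
E
```

```text
0.05 [229. 362.] [547. 434.]
0.066 [235. 337.] [551. 427.]
0.082 [240. 311.] [556. 421.]
0.098 [246. 285.] [561. 414.]
0.114 [252. 258.] [566. 407.]
0.098 [ 0.64802627 -0.28892139] [ 0.6232436  -0.30058876]
0.114 [ 0.63096639 -0.29599442] [ 0.61895179 -0.29680896]
0.12 [ 0.62456893 -0.2986468 ] [ 0.61734236 -0.29539153]
```

Call:
servo_tool:
  commands:
    - [[0, 0, -2, 0, 0, 0, 0], [0, 0, -3, 0, 0, 0, 0.65], [1.6, 1.25, 0, 0, 0, 0, 0.65], [3.2, 2.5, 0, 0, 0, 0, 0.65], [3.2, 2.5, 0, 0, 0, 0, 0.65], [3.2, 2.5, 0, 0, 0, 0, 0.65], [3.2, 2.5, 0, 0, 0, 0, 0.65], [3.2, 2.5, 0, 0, 0, 0, 0.65], [3.2, 2.5, 0, 0, 0, 0, 0.65], [3.2, 2.5, 0, 0, 0, 0, 0.65], [3.2, 2.5, 0, 0, 0, 0, 0.65], [3.2, 2.5, 0, 0, 0, 0, 0.65], [3.2, 2.5, 0, 0, 0, 0, 0.65], [3.2, 2.5, 0, 0, 0, 0, 0.65], [3.2, 2.5, 0, 0, 0, 0, 0.65], [3.2, 2.5, 0, 0, 0, 0, 0.65], [3.2, 2.5, 0, 0, 0, 0, 0.65], [3.2, 2.5, 0, 0, 0, 0, 0.65], [0.8, 0.5, 0, 0, 0, 0, 0.65], [0, 0, 0, 0, 0, 0, 0.65]]

```text
t: 34.65
eef_pos: [0.6195, -0.2964, 0.175]
tcp_rot: [0.0, 0.955, -0.297, -0.0]
ft_force: [0.8, 0.1, 0.7]
grip_width: 0.0553
gripper_force: 0.0
```

```bash
python3 - <<'E'
from h import *
st(); go(.6225,-.292,.12)
E
```

```text
{'t': 34.65, 'eef_pos': [0.6195, -0.2964, 0.175], 'tcp_rot': [0.0001, 0.955, -0.2967, -0.0001], 'ft_force': [0.8266, 0.1107, 0.6753], 'grip_width': 0.0553, 'gripper_force': 0.0, 'qpos': [-0.5403, 0.4157, 0.0477, 1.203, -0.0002, -3.0794]}
move cm [-0.   -0.54  5.5 ] yaw y -124.5
```

Call:
servo_tool:
  commands:
    - [[0, -0.5, 2, 0, 0, 0, 0.65], [0, 0, 2, 0, 0, 0, 0.65], [0, 0, 1, 0, 0, 0, 0.65], [0, 0, 0.4, 0, 0, 0, 0.65], [0, 0, 0.3, 0, 0, 0, 0.65], [0, 0, 0, 0, 0, 0, 0.65], [0, 0, 0, 0, 0, 0, 0.65]]

```text
t: 35.35
eef_pos: [0.6238, -0.2891, 0.1196]
tcp_rot: [-0.0, 0.956, -0.294, 0.001]
ft_force: [1.8, 1.7, 3.0]
grip_width: 0.0554
gripper_force: 1.3
```

Call:
servo_tool:
  commands:
    - [[0, 0, 0.2, 0, 0, 0, 0.65], [0, 0, 0.2, 0, 0, 0, 0.65], [0, 0, 0.2, 0, 0, 0, 0.65], [0, 0, 0, 0, 0, 0, 0.65], [0, 0, 0, 0, 0, 0, 0.65]]

```text
t: 35.85
eef_pos: [0.6228, -0.2891, 0.1118]
tcp_rot: [-0.0, 0.956, -0.295, -0.0]
ft_force: [0.6, -0.2, 0.3]
grip_width: 0.0556
gripper_force: 0.0
```

Call:
servo_tool:
  commands:
    - [[0, 0, 0.3, 0, 0, 0, 0.65], [0, 0, 0.3, 0, 0, 0, 0.65], [0, 0, 0.2, 0, 0, 0, 0.65], [0, 0, 0, 0, 0, 0, 0.65], [0, 0, 0, 0, 0, 0, 0.65]]

```text
t: 36.35
eef_pos: [0.6237, -0.2896, 0.1097]
tcp_rot: [0.001, 0.956, -0.295, 0.001]
ft_force: [-7.2, 4.6, 21.2]
grip_width: 0.0556
gripper_force: 10.4
```

Call:
servo_tool:
  commands:
    - [[0, 0, -2, 0, 0, 0, 0.65], [0, 0, -3, 0, 0, 0, 0.65], [-1.6, -1.25, 0, 0, 0, 0, 0], [-3.2, -2.5, 0, 0, 0, 0, 0], [-3.2, -2.5, 0, 0, 0, 0, 0], [-3.2, -2.5, 0, 0, 0, 0, 0], [-3.2, -2.5, 0, 0, 0, 0, 0], [-3.2, -2.5, 0, 0, 0, 0, 0], [-3.2, -2.5, 0, 0, 0, 0, 0], [-3.2, -2.5, 0, 0, 0, 0, 0], [-3.2, -2.5, 0, 0, 0, 0, 0], [-3.2, -2.5, 0, 0, 0, 0, 0], [-3.2, -2.5, 0, 0, 0, 0, 0], [-3.2, -2.5, 0, 0, 0, 0, 0], [-3.2, -2.5, 0, 0, 0, 0, 0], [-3.2, -2.5, 0, 0, 0, 0, 0], [-3.2, -2.5, 0, 0, 0, 0, 0], [-3.2, -2.5, 0, 0, 0, 0, 0], [-0.8, 0, 0, 0, 0, 0, 0], [0, 0, 0, 0, 0, 0, 0]]

```text
t: 38.35
eef_pos: [0.4238, 0.3156, 0.1542]
tcp_rot: [0.0, 0.956, -0.293, -0.0]
ft_force: [0.1, -0.5, -0.2]
grip_width: 0.0004
gripper_force: 0.0
```

```bash
cat >> h.py <<'E'
def stack(n,ztop):
    im=env.get_image(n); h=cv2.cvtColor(im,cv2.COLOR_RGB2HSV)
    cx,cy=[int(round(t)) for t in w2px(n,(.623,-.292,.09))]
    w=34; sub=h[cy-w:cy+w,cx-w:cx+w]
    m=((sub[...,0]<12)&(sub[...,1]>120)&(sub[...,2]>110)).astype('uint8')
    k,l,s,c=cv2.connectedComponentsWithStats(m); i=1+np.argmax(s[1:,4]); x,y,a,b,_=s[i]
    a_=np.linspace(0,6.28,60); P=np.array([w2px(n,(.623+.034*np.cos(t),-.292+.034*np.sin(t),z)) for t in a_ for z in(.034,ztop)])
    print(n,'seen bbox',(x+cx-w,y+cy-w,x+a+cx-w,y+b+cy-w),'pred',np.round([*P.min(0),*P.max(0)],1))
E
python3 - <<'E'
from h import *
st(); go(.421,.314,.03)
for n in('side','top'): stack(n,.114)
E
```

```text
{'t': 38.35, 'eef_pos': [0.4238, 0.3156, 0.1542], 'tcp_rot': [0.0004, 0.956, -0.2933, -0.0001], 'ft_force': [0.1353, -0.4595, -0.1819], 'grip_width': 0.0004, 'gripper_force': 0.0, 'qpos': [0.5179, 0.1615, -0.3406, 1.0694, -0.0003, -2.0285]}
move cm [-0.14  0.28 12.42] yaw y -124.1
side seen bbox (np.int32(329), np.int32(210), np.int32(360), np.int32(243)) pred [331.8 210.6 359.  245.7]
top seen bbox (np.int32(329), np.int32(145), np.int32(363), np.int32(178)) pred [336.6 145.9 362.5 173.4]
```

Call:
servo_tool:
  commands:
    - [[0, 0, 3, 0, 0, 0, 0], [0, 0, 3, 0, 0, 0, 0], [0, 0, 3, 0, 0, 0, 0], [0, 0, 2.4, 0, 0, 0, 0], [0, 0, 1, 0, 0, 0, 0], [0, 0, 0, 0, 0, 0, 0], [0.8, 0, 0, 0, 0, 0, 0], [0.8, 0, 0, 0, 0, 0, 0], [0.4, -0.1, 0, 0, 0, 0.1, 0], [0.8, -0.4, 0, 0, 0, 0.25, 0], [1.57, -0.86, 0, 0, 0, 0.5, 0], [1.57, -0.86, 0, 0, 0, 0.5, 0], [1.57, -0.86, 0, 0, 0, 0.5, 0], [1.57, -0.86, 0, 0, 0, 0.5, 0], [0.8, -0.4, 0, 0, 0, 0.25, 0], [0, 0, 0, 0, 0, 0, 0]]

```text
t: 40.05
eef_pos: [0.5299, 0.2808, 0.0307]
tcp_rot: [-0.0, 0.886, -0.463, 0.001]
ft_force: [-0.2, 0.3, -0.2]
grip_width: -0.0
gripper_force: 0.0
```

```bash
cat >> h.py <<'E'
PIV=np.array([.417,.048])
def board():
    s=st(); d=np.array(s['eef_pos'][:2])-PIV; q=s['tcp_rot']; M=R.from_quat([q[1],q[2],q[3],q[0]]).as_matrix()
    yaw=np.arctan2(-M[1,1],-M[0,1])
    r=np.hypot(*d); th=np.arctan2(d[1],d[0])-np.arcsin(.131/r)
    print('tool bx yaw',np.degrees(yaw),'board angle if in contact',np.degrees(th),'xc',np.sqrt(r*r-.131**2))
E
python3 -c "
from h import *
board()"
```

```text
{'t': 40.05, 'eef_pos': [0.5299, 0.2808, 0.0307], 'tcp_rot': [-0.0003, 0.8863, -0.4631, 0.0011], 'ft_force': [-0.1781, 0.3043, -0.1697], 'grip_width': -0.0, 'gripper_force': 0.0, 'qpos': [0.3801, 0.4037, -0.3093, 0.8559, -0.0013, -1.7985]}
tool bx yaw 34.82825714067087 board angle if in contact 33.70025094771502 xc 0.22310105399412658
```

Call:
servo_tool:
  commands:
    - [[0.8, -0.4, 0, 0, 0, 0.25, 0], [1.57, -0.86, 0, 0, 0, 0.5, 0], [1.57, -0.86, 0, 0, 0, 0.5, 0], [1.57, -0.86, 0, 0, 0, 0.5, 0], [1.57, -0.86, 0, 0, 0, 0.5, 0], [1.57, -0.86, 0, 0, 0, 0.5, 0], [1.57, -0.86, 0, 0, 0, 0.5, 0], [1.57, -0.86, 0, 0, 0, 0.5, 0], [1.57, -0.86, 0, 0, 0, 0.5, 0], [0.8, -0.43, 0, 0, 0, 0.25, 0], [0.8, -0.43, 0, 0, 0, 0.25, 0], [0.8, -0.43, 0, 0, 0, 0.25, 0], [0.4, -0.2, 0, 0, 0, 0.12, 0], [0, 0, 0, 0, 0, 0, 0], [0, 0, 0, 0, 0, 0, 0]]

```text
t: 41.55
eef_pos: [0.6543, 0.1532, 0.0304]
tcp_rot: [-0.0, -0.669, 0.743, -0.0]
ft_force: [0.7, 0.4, 0.1]
grip_width: -0.0001
gripper_force: 0.0
```

```bash
cat >> h.py <<'E'
def edges(save=None):
    im=env.get_image('top'); h=cv2.cvtColor(im,cv2.COLOR_RGB2HSV)
    # board = light, low saturation wood
    m=((h[...,0]>8)&(h[...,0]<30)&(h[...,1]<135)&(h[...,2]>150)).astype('uint8')
    x,y=[int(t) for t in w2px('top',(.53,.02,.042))]; k=np.zeros_like(m);k[y-90:y+90,x-90:x+90]=1
    m=cv2.morphologyEx(m*k,cv2.MORPH_CLOSE,np.ones((3,3)))
    c=max(cv2.findContours(m,cv2.RETR_EXTERNAL,cv2.CHAIN_APPROX_NONE)[0],key=cv2.contourArea)
    P=np.array([px2w('top',u,v,.042)[:2] for u,v in c[:,0,:]]); r=cv2.minAreaRect((P*1000).astype('float32')); print('rect',r)
    return P
E
python3 -c "
from h import *
board(); P=edges(); np.save('P.npy',P)"
```

```text
{'t': 41.55, 'eef_pos': [0.6543, 0.1532, 0.0304], 'tcp_rot': [-0.0003, -0.669, 0.7433, -0.0004], 'ft_force': [0.6686, 0.4191, 0.1066], 'grip_width': -0.0001, 'gripper_force': 0.0, 'qpos': [0.1342, 0.5127, -0.1334, 0.9247, -0.001, -1.3315]}
tool bx yaw -6.02122984198969 board angle if in contact -6.412451787920407 xc 0.2240849081361381
rect ((557.7095336914062, 166.22604370117188), (265.6944885253906, 585.615234375), 86.26262664794922)
```

```bash
cat >> h.py <<'E'
def edge(im,n,o,ang,pts,nrm,z,rng=.015):
    """along-edge pts (board frame Nx2), nrm board-frame normal; offset (mm) of strongest |step| per point"""
    g=cv2.cvtColor(im,cv2.COLOR_RGB2GRAY).astype('float32'); c,s=np.cos(ang),np.sin(ang); Rm=np.array([[c,-s],[s,c]])
    t=np.linspace(-rng,rng,61); out=[]
    for p in pts:
        W=o+(np.array(p)+np.outer(t,nrm))@Rm.T
        uv=np.array([w2px(n,(*w,z)) for w in W],'float32')
        v=cv2.remap(g,uv[:,0][None],uv[:,1][None],cv2.INTER_LINEAR)[0]
        d=np.abs(np.gradient(cv2.GaussianBlur(v[None],(11,1),3)[0])); i=np.argmax(d[4:-4])+4; out.append((round(t[i]*1e3,1),round(float(d[i]),1)))
    return out
E
cat > e.py <<'E'
from h import *
import sys
a=np.radians(float(sys.argv[1])); b=-.252
for n in('top','side'):
    im=env.get_image(n)
    print(n,'right',edge(im,n,PIV,a,[(x,-.12) for x in np.arange(-.02,.27,.03)],(0,-1),.042))
    print(' left',edge(im,n,PIV,a,[(x,.12) for x in np.arange(-.02,.27,.03)],(0,1),.042))
    print(' end',edge(im,n,PIV,a,[(.28,y) for y in np.arange(-.1,.11,.025)],(1,0),.042))
    print(' bar+',edge(im,n,PIV,b,[(x,.035) for x in (.295,.305,.315,.325)],(0,1),.004))
    print(' bar-',edge(im,n,PIV,b,[(x,-.035) for x in (.295,.305,.315,.325)],(0,-1),.004))
E
python3 e.py -6.4
```

```text
top right [(np.float64(-5.5), 8.5), (np.float64(-5.0), 9.7), (np.float64(-4.5), 7.8), (np.float64(-3.5), 9.6), (np.float64(-3.5), 8.8), (np.float64(-2.5), 8.6), (np.float64(-1.5), 8.3), (np.float64(-1.5), 7.7), (np.float64(-1.0), 9.1), (np.float64(0.0), 7.8)]
 left [(np.float64(-7.5), 0.3), (np.float64(10.0), 0.3), (np.float64(-13.0), 0.2), (np.float64(-6.0), 0.5), (np.float64(-12.5), 0.5), (np.float64(-12.5), 0.6), (np.float64(-12.0), 0.8), (np.float64(-12.5), 1.6), (np.float64(-9.0), 2.4), (np.float64(-2.0), 2.5)]
 end [(np.float64(-2.0), 7.8), (np.float64(0.0), 8.6), (np.float64(0.0), 11.0), (np.float64(-11.0), 5.7), (np.float64(1.0), 2.1), (np.float64(0.0), 2.0), (np.float64(2.0), 2.1), (np.float64(8.0), 4.7), (np.float64(-10.0), 4.7)]
 bar+ [(np.float64(2.0), 1.0), (np.float64(-6.5), 1.5), (np.float64(-5.0), 4.0), (np.float64(3.0), 1.2)]
 bar- [(np.float64(-8.0), 1.0), (np.float64(4.0), 3.4), (np.float64(-10.5), 3.7), (np.float64(-8.5), 0.8)]
side right [(np.float64(-3.0), 6.0), (np.float64(-3.0), 5.5), (np.float64(-2.5), 5.0), (np.float64(-1.5), 5.5), (np.float64(0.0), 5.4), (np.float64(-1.0), 5.2), (np.float64(0.5), 5.1), (np.float64(1.0), 4.6), (np.float64(1.0), 5.0), (np.float64(2.0), 4.9)]
 left [(np.float64(4.5), 2.6), (np.float64(3.5), 1.8), (np.float64(4.0), 1.7), (np.float64(2.0), 2.5), (np.float64(2.5), 2.4), (np.float64(3.0), 2.6), (np.float64(2.5), 2.2), (np.float64(1.0), 2.3), (np.float64(12.0), 2.1), (np.float64(12.0), 1.7)]
 end [(np.float64(-0.5), 5.6), (np.float64(0.5), 6.0), (np.float64(2.0), 4.8), (np.float64(11.5), 2.9), (np.float64(12.0), 2.6), (np.float64(5.0), 1.6), (np.float64(1.0), 1.9), (np.float64(3.5), 2.0), (np.float64(-4.5), 1.9)]
 bar+ [(np.float64(12.0), 0.8), (np.float64(11.5), 2.9), (np.float64(5.5), 2.3), (np.float64(11.5), 1.8)]
 bar- [(np.float64(12.5), 2.1), (np.float64(12.5), 2.9), (np.float64(12.5), 3.7), (np.float64(12.5), 3.0)]
```

```bash
python3 - <<'E'
from h import *
b=-.252
for n in('top','side'):
    im=cv2.cvtColor(cv2.resize(cv2.imread(f'pics/{n}0.png'),(512,384),interpolation=cv2.INTER_AREA),cv2.COLOR_BGR2RGB)
    xs=np.arange(.265,.33,.008); px=np.arange(.19,.25,.01)
    for nm,X,y,s,z in(('bar+',xs,.035,1,.004),('bar-',xs,-.035,-1,.004),('pl+',px,.03,1,.026),('pl-',px,-.03,-1,.026)):
        o=np.array(edge(im,n,PIV,b,[(x,y*1.) for x in X],(0,s),z,.012)); print(n,nm,o[:,0].tolist(),o[:,1].mean().round(1))
    for nm,X,z in(('barend',.33,.004),):
        o=np.array(edge(im,n,PIV,b,[(X,y) for y in(-.03,-.02,-.01,0,.01,.02,.03)],(1,0),z,.012)); print(n,nm,o[:,0].tolist())
E
```

```text
top bar+ [2.8, 3.6, 2.4, 0.0, 2.0, -6.4, -5.2, 2.8, 0.8] 3.0Traceback (most recent call last):
  File "<stdin>", line 7, in <module>
  File "h.py", line 59, in edge
    uv=np.array([w2px(n,(*w,z)) for w in W],'float32')
                 ~~~~^^^^^^^^^^
  File "h.py", line 18, in w2px
    K,k1,p,M=cam(n); c=M.T@(np.array(P)-p); s=np.array([c[0],-c[1]])/-c[2]
             ~~~^^^
  File "h.py", line 10, in cam
    c=env.calibration(n); q=c['orientation']
ValueError: time passes only in moves, steps and waits
```

```bash
sed -i 's/^def cam/import functools\n@functools.lru_cache(None)\ndef cam/' h.py; cat > bar.py <<'E'
from h import *
b=-.252
for n in('top','side'):
    im=cv2.cvtColor(cv2.resize(cv2.imread(f'pics/{n}0.png'),(512,384),interpolation=cv2.INTER_AREA),cv2.COLOR_BGR2RGB)
    xs=np.arange(.265,.33,.008); px=np.arange(.19,.25,.01)
    for nm,X,y,s,z in(('bar+',xs,.035,1,.004),('bar-',xs,-.035,-1,.004),('pl+',px,.03,1,.026),('pl-',px,-.03,-1,.026)):
        o=np.array(edge(im,n,PIV,b,[(x,y*1.) for x in X],(0,s),z,.012)); print(n,nm,o[:,0].tolist(),o[:,1].mean().round(1))
E
python3 bar.py
```

```text
top bar+ [2.8, 3.6, 2.4, 0.0, 2.0, -6.4, -5.2, 2.8, 0.8] 3.0
top bar- [10.0, 9.6, 1.2, 0.4, -0.8, 1.2, -10.0, 1.2, 0.8] 3.6
top pl+ [6.8, 8.0, 6.8, 6.4, 7.2, 6.0] 2.4
top pl- [-4.4, -3.2, -4.4, -3.2, -4.4, -3.6] 2.4
side bar+ [10.0, 10.0, 10.4, -0.8, 0.0, 2.4, -3.6, -4.4, 0.8] 0.9
side bar- [10.0, 10.0, 7.2, 5.6, 5.6, 5.6, -9.2, -9.6, 9.2] 1.9
side pl+ [0.8, 1.6, 0.8, 1.2, 0.8, 0.8] 1.2
side pl- [0.4, -1.2, -0.8, -0.8, 0.0, -0.4] 1.5
```

Call:
servo_tool:
  commands:
    - [[0.4, -0.2, 0, 0, 0, 0.12, 0], [0.4, -0.2, 0, 0, 0, 0.12, 0], [0.4, -0.2, 0, 0, 0, 0.12, 0], [0.4, -0.2, 0, 0, 0, 0.12, 0], [0.2, -0.1, 0, 0, 0, 0.06, 0], [0, 0, 0, 0, 0, 0, 0], [0, 0, 0, 0, 0, 0, 0]]

```text
t: 42.4
eef_pos: [0.6609, 0.1339, 0.0303]
tcp_rot: [-0.0, -0.64, 0.768, -0.0]
ft_force: [0.6, 0.9, 0.4]
grip_width: 0.0001
gripper_force: 0.1
```

```bash
cat > f.py <<'E'
from h import *
import sys
a=float(sys.argv[1])
X=np.arange(-.03,.265,.015)
for n in('top','side'):
    o=np.array(edge(env.get_image(n),n,PIV,np.radians(a),[(x,-.12) for x in X],(0,-1),.042,.012))
    g=np.abs(o[:,0]-np.median(o[:,0]))<6; c=np.polyfit(X[g],o[g,0],1); print(n,'angle',a-np.degrees(c[0]/1e3),'off@0',c[1],g.sum(),np.std(o[g,0]-np.polyval(c,X[g])))
E
python3 -c "
from h import *
board()"; python3 f.py -11
```

```text
{'t': 42.4, 'eef_pos': [0.6609, 0.1339, 0.0303], 'tcp_rot': [-0.0003, -0.6403, 0.7681, -0.0003], 'ft_force': [0.5943, 0.9092, 0.4293], 'grip_width': 0.0001, 'gripper_force': 0.1172, 'qpos': [0.1045, 0.5164, -0.1276, 0.927, -0.0009, -1.2853]}
tool bx yaw -10.368951473851006 board angle if in contact -11.036235417215499 xc 0.22293165532795767
top angle -12.117770295062236 off@0 -5.414736842105261 20 0.39024958275711874
side angle -12.045396678835186 off@0 -3.252631578947368 20 0.4790341159150634
```

Call:
servo_tool:
  commands:
    - [[0.3, -0.15, 0, 0, 0, 0.1, 0], [0.3, -0.15, 0, 0, 0, 0.1, 0], [0.2, -0.1, 0, 0, 0, 0.06, 0], [0.15, -0.05, 0, 0, 0, 0.04, 0], [0, 0, 0, 0, 0, 0, 0], [0, 0, 0, 0, 0, 0, 0], [-1, 0, 0, 0, 0, 0, 0], [-2, 0, 0, 0, 0, 0, 0], [0, 0, -3, 0, 0, 0, 0], [0, 0, -4, 0, 0, 0, 0], [0, 0, -4, 0, 0, 0, 0], [0, 0, 0, 0, 0, 0, 0]]

```text
t: 43.7
eef_pos: [0.6753, 0.1559, 0.1483]
tcp_rot: [0.006, -0.625, 0.781, -0.003]
ft_force: [1.0, 0.6, 0.7]
grip_width: -0.0001
gripper_force: 0.0
```

```bash
python3 f.py -14.5; python3 - <<'E'
from h import *
st(); go(.4835,-.305,.16)
print(cam('top')[2])
E
```

```text
top angle -14.358699130223377 off@0 -5.262556390977442 20 0.46357226849791267
side angle -14.518380600946553 off@0 -3.6360902255639087 20 0.4186049153891649
{'t': 43.8, 'eef_pos': [0.6715, 0.1551, 0.1423], 'tcp_rot': [0.0017, -0.6247, 0.7809, -0.001], 'ft_force': [-0.4921, -0.625, 0.0776], 'grip_width': -0.0, 'gripper_force': 0.0, 'qpos': [0.1332, 0.4384, 0.0103, 1.1387, 0.0001, -1.2162]}
move cm [49.01  8.23 -1.87] yaw y 167.3
[0.2564791  0.02242055 1.4653077 ]
```

Call:
servo_tool:
  commands:
    - [[1.8, 0.3, -0.5, 0, 0, 0, 1], [3.5, 0.6, -0.5, 0, 0, 0, 1], [3.5, 0.6, -0.5, 0, 0, 0, 1], [3.5, 0.6, -0.5, 0, 0, 0, 1], [3.5, 0.6, 0, 0, 0, 0, 1], [3.5, 0.6, 0, 0, 0, 0, 1], [3.5, 0.6, 0, 0, 0, 0, 1], [3.5, 0.6, 0, 0, 0, 0, 1], [3.5, 0.6, 0, 0, 0, 0, 1], [3.5, 0.6, 0, 0, 0, 0, 1], [3.5, 0.6, 0, 0, 0, 0, 1], [3.5, 0.6, 0, 0, 0, 0, 1], [3.5, 0.6, 0, 0, 0, 0, 1], [3.5, 0.6, 0, 0, 0, 0, 1], [1.8, 0.3, 0, 0, 0, 0, 1], [0, 0, 0, 0, 0, 0, 1]]

```text
t: 45.4
eef_pos: [0.4773, -0.3083, 0.1586]
tcp_rot: [-0.001, -0.623, 0.782, 0.002]
ft_force: [0.8, 0.6, 0.0]
grip_width: 0.0855
gripper_force: 0.0
```

```bash
python3 - <<'E'
from h import *
st(); go(.4835,-.301,.068)
E
python3 f.py -14.5
python3 - <<'E'
from h import *
# dark knob / stack check
stack('side',.114)
# slot & hole in top: sample profile along bar axis and across
im=env.get_image('top'); cv2.imwrite('pics/e.png',cv2.resize(im[120:200,215:295,::-1],None,fx=7,fy=7,interpolation=cv2.INTER_CUBIC))
im=env.get_image('side'); cv2.imwrite('pics/f.png',cv2.resize(im[150:230,215:295,::-1],None,fx=7,fy=7,interpolation=cv2.INTER_CUBIC))
a=cv2.imread('pics/e.png');b=cv2.imread('pics/f.png')
cv2.imwrite('pics/g.png',cv2.resize(np.hstack([a,b]),(800,400)))
E
```

```text
{'t': 45.4, 'eef_pos': [0.4773, -0.3083, 0.1586], 'tcp_rot': [-0.0008, -0.6227, 0.7825, 0.0015], 'ft_force': [0.8167, 0.5666, 0.0438], 'grip_width': 0.0855, 'gripper_force': 0.0, 'qpos': [-0.6869, 0.2275, -0.2486, 1.098, -0.0009, -2.0313]}
move cm [-0.85 -0.47  9.06] yaw y 167.0
top angle -14.498851212440842 off@0 -5.657744360902255 20 0.44316700292463457
side angle -14.474726673698491 off@0 -3.630375939849624 20 0.34661846589911455
side seen bbox (np.int32(323), np.int32(216), np.int32(346), np.int32(249)) pred [331.8 210.6 359.  245.7]
```

View pics/g.png

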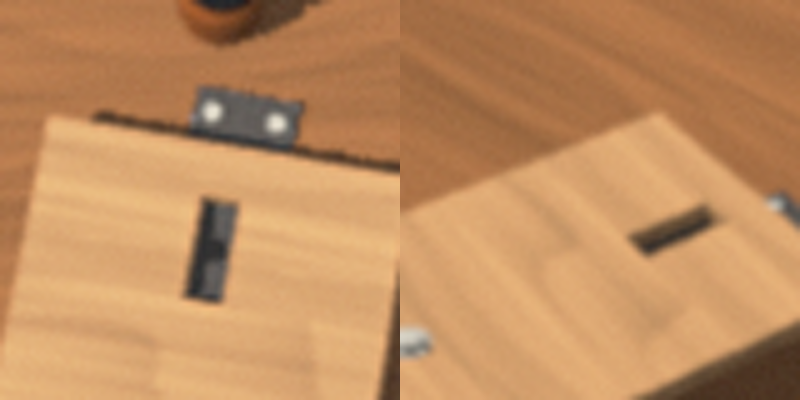

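```bash
python3 - <<'E'
from h import *
T=lambda x,y,z:px2w('top',215+x/5,120+y/5,z)[:2]
h=T(217,250,.026); s0=T(203,300,.042); s1=T(221.5,200.5,.042); sc=(s0+s1)/2
e=(T(197,88,.004)+T(303,100,.004))/2; e2=(T(212,111,.006)+T(277,122,.006))/2
nut=np.array([.4156,.0527])
print('hole',h,'slot',s0,s1,sc,'len',np.hypot(*(s1-s0)),'ang',np.degrees(np.arctan2(*(s1-s0)[::-1])))
for n,p in(('hole',h),('slotc',sc),('barend',e),('screws',e2)): 
    d=p-nut; print(n,p,np.hypot(*d),np.degrees(np.arctan2(d[1],d[0])))
sd=(s1-s0)/np.hypot(*(s1-s0)); d=h-sc; print('hole in slot along',d@sd*1e3,'across(left+)',(sd[0]*d[1]-sd[1]*d[0])*1e3)
c1,c2=T(47,117,.042),T(400,172,.042); d=c1-c2; print('board end edge ang',np.degrees(np.arctan2(d[1],d[0]))-90)
d=T(197,88,.004)-T(303,100,.004);print('barend edge',np.degrees(np.arctan2(d[1],d[0]))-90)
E
```

```text
hole [ 0.62326209 -0.00331574] slot [0.58709048 0.00829028] [ 0.65173513 -0.0083455 ] [ 6.19412805e-01 -2.76113354e-05] len 0.0667508777363491 ang -14.431478734023425
hole [ 0.62326209 -0.00331574] 0.21508442315560888 -15.095938723743188
slotc [ 6.19412805e-01 -2.76113354e-05] 0.21052282617874563 -14.504752350296418
barend [ 0.73455652 -0.03363119] 0.33043355540811614 -15.145220157474661
screws [ 0.71846942 -0.02869101] 0.3136150262251977 -15.041893008721305
hole in slot along 4.547305861399056 across(left+) -2.2250508967522142
board end edge ang -13.488087566758821
barend edge -11.0002286400059
```

Call:
servo_tool:
  commands:
    - [[-0.85, -0.45, 0, 0, 0, 0, 1], [0, 0, 2, 0, 0, 0, 1], [0, 0, 2, 0, 0, 0, 1], [0, 0, 2, 0, 0, 0, 1], [0, 0, 2, 0, 0, 0, 1], [0, 0, 1, 0, 0, 0, 1], [0, 0, 0, 0, 0, 0, 1], [0, 0, 0, 0, 0, 0, 1], [0, 0, 0, 0, 0, 0, 0], [0, 0, 0, 0, 0, 0, 0], [0, 0, 0, 0, 0, 0, 0], [0, 0, 0, 0, 0, 0, 0], [0, 0, 0, 0, 0, 0, 0], [0, 0, 0, 0, 0, 0, 0], [0, 0, 0, 0, 0, 0, 0], [0, 0, 0, 0, 0, 0, 0]]

```text
t: 47.25
eef_pos: [0.4859, -0.2998, 0.0709]
tcp_rot: [-0.0, -0.624, 0.781, -0.0]
ft_force: [-1.9, 1.0, 6.5]
grip_width: 0.0257
gripper_force: 58.8
```

Call:
servo_tool:
  commands:
    - [[0, 0, -1, 0, 0, 0, 0], [0, 0, -1, 0, 0, 0, 0], [0, 0, -2, 0, 0, 0, 0], [0, 0, -2, 0, 0, 0, 0], [0, 0, -2, 0, 0, 0, 0], [0, 0, -1, 0, 0, 0, 0], [0, 0, 0, 0, 0, 0, 0], [-1.5, -0.3, 0, 0, 0, 0, 0], [-3, -0.7, 0, 0, 0, 0, 0], [-3, -0.7, 0, 0, 0, 0, 0], [-3, -0.7, 0, 0, 0, 0, 0], [-3, -0.7, 0, 0, 0, 0, 0], [-3, -0.7, 0, 0, 0, 0, 0], [-3, -0.7, 0, 0, 0, 0, 0], [-3, -0.7, 0, 0, 0, 0, 0], [-3, -0.7, 0, 0, 0, 0, 0], [-3, -0.7, 0, 0, 0, 0, 0], [-3, -0.3, 0, 0, 0, 0, 0], [0, 0, 0, 0, 0, 0, 0], [0, 0, 0, 0, 0, 0, 0]]

```text
t: 49.25
eef_pos: [0.6217, -0.0061, 0.1587]
tcp_rot: [-0.001, -0.625, 0.781, 0.001]
ft_force: [0.1, -0.7, -2.0]
grip_width: 0.0256
gripper_force: 59.0
```

```bash
python3 - <<'E'
from h import *
s=st(); go(.6243,-.005,.11)
e=np.array(s['eef_pos'])
# shank rows in side: horizontal profile of greyness around expected axis
im=env.get_image('side').astype(int)
for z in(-.055,-.045,-.035,-.025):
    u,v=w2px('side',e+[0,0,z]); r=im[int(round(v)),int(u)-12:int(u)+13]; print(round(u,1),round(v,1),(r[:,0]-r[:,2]).tolist())
E
```

```text
{'t': 49.25, 'eef_pos': [0.6217, -0.0061, 0.1587], 'tcp_rot': [-0.0011, -0.625, 0.7806, 0.001], 'ft_force': [0.1287, -0.6747, -1.9779], 'grip_width': 0.0256, 'gripper_force': 58.9929, 'qpos': [-0.1137, 0.3176, -0.1283, 1.1278, -0.0002, -1.464]}
move cm [-0.17 -0.24  4.87] yaw y 167.4
271.5 181.9 [107, 105, 107, 107, 109, 109, 107, 105, 106, 104, 100, 72, 35, 11, 10, 43, 86, 107, 107, 102, 99, 95, 97, 96, 97]
271.6 179.5 [108, 109, 108, 107, 105, 106, 103, 102, 104, 104, 101, 82, 47, 16, 8, 26, 68, 94, 98, 100, 99, 97, 97, 99, 98]
271.7 177.1 [108, 108, 105, 106, 105, 103, 103, 103, 106, 108, 104, 87, 51, 16, 5, 18, 62, 94, 99, 99, 98, 97, 100, 103, 103]
271.8 174.6 [102, 105, 104, 103, 102, 105, 105, 107, 106, 109, 107, 93, 55, 19, 6, 17, 57, 91, 97, 100, 102, 104, 104, 103, 102]
```

Call:
servo_tool:
  commands:
    - [[-0.4, -0.25, 0, 0, 0, 0, 0], [0, 0, 2, 0, 0, 0, 0], [0, 0, 2, 0, 0, 0, 0], [0, 0, 1, 0, 0, 0, 0], [0, 0, 0.5, 0, 0, 0, 0], [0, 0, 0.5, 0, 0, 0, 0], [0, 0, 0.3, 0, 0, 0, 0], [0, 0, 0.2, 0, 0, 0, 0], [0, 0, 0, 0, 0, 0, 0], [0, 0, 0, 0, 0, 0, 0]]

```text
t: 50.3
eef_pos: [0.6269, -0.0041, 0.0958]
tcp_rot: [0.001, -0.624, 0.781, -0.0]
ft_force: [1.1, 1.0, -0.3]
grip_width: 0.0256
gripper_force: 59.0
```

Call:
servo_tool:
  commands:
    - [[0, 0, 0.2, 0, 0, 0, 0], [0, 0, 0.2, 0, 0, 0, 0], [0, 0, 0.2, 0, 0, 0, 0], [0, 0, 0.2, 0, 0, 0, 0], [0, 0, 0.2, 0, 0, 0, 0], [0, 0, 0, 0, 0, 0, 0], [0, 0, 0, 0, 0, 0, 0]]

```text
t: 51.0
eef_pos: [0.6263, -0.0042, 0.0865]
tcp_rot: [0.0, -0.624, 0.781, -0.0]
ft_force: [-1.6, 1.4, 6.4]
grip_width: 0.0253
gripper_force: 60.2
```

Call:
servo_tool:
  commands:
    - [[0, 0.1, 0.05, 0, 0, 0, 0], [0, 0.1, 0, 0, 0, 0, 0], [0, 0.1, 0, 0, 0, 0, 0], [0, 0, 0, 0, 0, 0, 0]]

```text
t: 51.4
eef_pos: [0.6254, -0.0039, 0.0866]
tcp_rot: [0.002, -0.624, 0.781, -0.002]
ft_force: [2.2, 1.6, 5.5]
grip_width: 0.0254
gripper_force: 59.5
```

Call:
servo_tool:
  commands:
    - [[0, 0.1, 0.05, 0, 0, 0, 0], [0, 0.1, 0, 0, 0, 0, 0], [0, 0.1, 0, 0, 0, 0, 0], [0, 0.1, 0, 0, 0, 0, 0], [0, 0, 0, 0, 0, 0, 0]]

```text
t: 51.9
eef_pos: [0.6234, -0.0034, 0.0867]
tcp_rot: [0.003, -0.624, 0.781, -0.003]
ft_force: [3.7, 0.3, 6.0]
grip_width: 0.0253
gripper_force: 59.2
```

Call:
servo_tool:
  commands:
    - [[-0.1, 0, 0, 0, 0, 0, 0], [-0.1, 0, 0, 0, 0, 0, 0], [-0.1, 0, 0, 0, 0, 0, 0], [-0.1, 0, 0, 0, 0, 0, 0], [0, 0, 0, 0, 0, 0, 0]]

```text
t: 52.4
eef_pos: [0.6234, -0.0014, 0.0865]
tcp_rot: [0.001, -0.624, 0.782, -0.004]
ft_force: [3.6, -3.1, 6.5]
grip_width: 0.0251
gripper_force: 59.4
```

```bash
cat > pin.py <<'E'
from h import *
s=st(); e=np.array(s['eef_pos'])
im=env.get_image('side').astype(int)
for z in(-.015,-.025,-.03,-.035):
    u,v=w2px('side',e+[0,0,z]); r=im[int(round(v)),int(u)-8:int(u)+9]; d=(r[:,0]-r[:,2]); w=np.clip(70-d,0,None); print(round(u,1),round(v,1),'shank',round((w*np.arange(len(w))).sum()/max(w.sum(),1)+int(u)-8,2),d.tolist())
E
python3 pin.py
```

```text
{'t': 52.4, 'eef_pos': [0.6234, -0.0014, 0.0865], 'tcp_rot': [0.0005, -0.6239, 0.7815, -0.0045], 'ft_force': [3.6193, -3.0628, 6.5304], 'grip_width': 0.0251, 'gripper_force': 59.416, 'qpos': [-0.1032, 0.3764, -0.2109, 0.9764, -0.0056, -1.4506]}
270.5 188.7 shank 271.73 [106, 107, 107, 108, 108, 107, 106, 88, 55, 19, 9, 33, 77, 99, 104, 104, 107]
270.4 191.0 shank 271.98 [105, 106, 107, 107, 107, 107, 104, 87, 50, 15, 8, 24, 51, 68, 77, 87, 99]
270.3 192.1 shank 272.56 [104, 105, 105, 105, 107, 107, 106, 85, 47, 14, 7, 15, 34, 46, 56, 72, 90]
270.3 193.3 shank 272.81 [104, 103, 102, 105, 107, 106, 97, 74, 38, 12, 7, 15, 31, 39, 44, 61, 78]
```

Call:
servo_tool:
  commands:
    - [[0, -0.1, 0.05, 0, 0, 0, 0], [0, -0.1, 0, 0, 0, 0, 0], [0, -0.1, 0, 0, 0, 0, 0], [0, -0.1, 0, 0, 0, 0, 0], [0, 0, 0, 0, 0, 0, 0]]

```text
t: 52.95
eef_pos: [0.6246, -0.0016, 0.0861]
tcp_rot: [-0.001, -0.624, 0.782, -0.002]
ft_force: [-2.1, -2.2, 12.1]
grip_width: 0.0253
gripper_force: 61.0
```

Call:
servo_tool:
  commands:
    - [[0, -0.1, -0.05, 0, 0, 0, 0], [0, -0.1, 0, 0, 0, 0, 0], [0, -0.1, 0, 0, 0, 0, 0], [0, -0.1, 0, 0, 0, 0, 0], [0, 0, 0, 0, 0, 0, 0]]

```text
t: 53.45
eef_pos: [0.6256, -0.0018, 0.0859]
tcp_rot: [-0.003, -0.624, 0.781, 0.0]
ft_force: [-6.9, -2.0, 15.1]
grip_width: 0.0251
gripper_force: 62.1
```

Call:
servo_tool:
  commands:
    - [[0, 0.2, 0, 0, 0, 0, 0], [0, 0.2, 0, 0, 0, 0, 0], [0, 0.1, 0, 0, 0, 0, 0], [0, 0, 0, 0, 0, 0, 0]]

```text
t: 53.85
eef_pos: [0.6242, -0.0015, 0.0864]
tcp_rot: [-0.001, -0.624, 0.782, -0.003]
ft_force: [0.2, -2.0, 10.0]
grip_width: 0.0255
gripper_force: 60.1
```

Call:
servo_tool:
  commands:
    - [[0, 0, -0.4, 0, 0, 0, 0], [0, 0, 0, 0, 0, 0, 0], [0, 0, 0, 0, 0, 0, 0]]

```text
t: 54.15
eef_pos: [0.6218, 0.0006, 0.0871]
tcp_rot: [-0.001, -0.624, 0.781, 0.001]
ft_force: [0.4, -1.0, -2.1]
grip_width: 0.0254
gripper_force: 59.1
```

```bash
python3 pin.py; python3 - <<'E'
from h import *
go(.6265,-.0015,.088)
print(env.state()['torque'])
E
```

```text
{'t': 54.15, 'eef_pos': [0.6218, 0.0006, 0.0871], 'tcp_rot': [-0.0011, -0.6242, 0.7813, 0.0009], 'ft_force': [0.3938, -1.0404, -2.1123], 'grip_width': 0.0254, 'gripper_force': 59.0957, 'qpos': [-0.1028, 0.379, -0.2056, 0.989, -0.0003, -1.4511]}
269.7 188.5 shank 270.89 [106, 105, 107, 107, 108, 107, 107, 95, 66, 24, 10, 32, 78, 102, 105, 105, 103]
269.6 190.8 shank 270.74 [102, 107, 105, 107, 107, 108, 104, 89, 53, 17, 8, 30, 69, 85, 76, 75, 89]
269.6 192.0 shank 271.81 [104, 104, 105, 105, 106, 109, 104, 87, 50, 16, 6, 17, 40, 56, 52, 53, 72]
269.6 193.1 shank 272.21 [105, 103, 104, 103, 105, 106, 103, 79, 45, 15, 9, 13, 29, 44, 42, 43, 64]
move cm [ 0.1  -0.5  -0.09] yaw y 167.3
[ 0.02179014 -0.01419612  0.04099644]
```

Call:
servo_tool:
  commands:
    - [[0.1, -0.5, -0.1, 0, 0, 0, 0], [0, 0, 0, 0, 0, 0, 0], [0, 0, 0.2, 0, 0, 0, 0], [0, 0, 0.2, 0, 0, 0, 0], [0, 0, 0, 0, 0, 0, 0]]

```text
t: 54.7
eef_pos: [0.6274, -0.0013, 0.0848]
tcp_rot: [-0.0, -0.624, 0.781, 0.0]
ft_force: [1.1, 1.2, -0.5]
grip_width: 0.0256
gripper_force: 59.2
```

Call:
servo_tool:
  commands:
    - [[0, 0, 0.2, 0, 0, 0, 0], [0, 0, 0.2, 0, 0, 0, 0], [0, 0, 0.2, 0, 0, 0, 0], [0, 0, 0, 0, 0, 0, 0], [0, 0, 0, 0, 0, 0, 0]]

```text
t: 55.2
eef_pos: [0.6276, -0.0009, 0.079]
tcp_rot: [0.0, -0.624, 0.781, 0.001]
ft_force: [0.7, 3.6, -1.9]
grip_width: 0.0256
gripper_force: 59.2
```

Call:
servo_tool:
  commands:
    - [[-0.15, 0, 0.2, 0, 0, 0, 0], [0, 0, 0.2, 0, 0, 0, 0], [0, 0, 0.2, 0, 0, 0, 0], [0, 0, 0.2, 0, 0, 0, 0], [0, 0, 0, 0, 0, 0, 0], [0, 0, 0, 0, 0, 0, 0]]

```text
t: 55.8
eef_pos: [0.6278, -0.0002, 0.071]
tcp_rot: [-0.0, -0.624, 0.781, 0.0]
ft_force: [-0.7, 1.1, -2.2]
grip_width: 0.0256
gripper_force: 59.2
```

Call:
servo_tool:
  commands:
    - [[0, 0, 0.2, 0, 0, 0, 0], [0, 0, 0.2, 0, 0, 0, 0], [0, 0, 0.1, 0, 0, 0, 0], [0, 0, 0, 0, 0, 0, 0], [0, 0, 0, 0, 0, 0, 0]]

```text
t: 56.3
eef_pos: [0.6284, -0.0, 0.0679]
tcp_rot: [0.0, -0.624, 0.781, -0.0]
ft_force: [-2.9, 0.8, 7.5]
grip_width: 0.0256
gripper_force: 60.6
```

Call:
servo_tool:
  commands:
    - [[0, 0, -0.05, 0, 0, 0, 0], [0, 0, 0, 0, 0, 0, 0.4], [0, 0, 0, 0, 0, 0, 0.7], [0, 0, 0, 0, 0, 0, 1], [0, 0, 0, 0, 0, 0, 1], [0, 0, 0, 0, 0, 0, 1], [0, 0, 0, 0, 0, 0, 1], [0, 0, -2, 0, 0, 0, 1], [0, 0, -3, 0, 0, 0, 1], [0, 0, -4, 0, 0, 0, 1], [0, 0, -4, 0, 0, 0, 1], [-4, 0, 0, 0, 0, 0, 1], [-4, 0, 0, 0, 0, 0, 1], [-4, 0, 0, 0, 0, 0, 1], [-4, 0, 0, 0, 0, 0, 1], [-4, 0, 0, 0, 0, 0, 1], [-4, 0, 0, 0, 0, 0, 1], [0, 0, 0, 0, 0, 0, 1]]

```text
t: 58.1
eef_pos: [0.6815, 0.239, 0.1963]
tcp_rot: [0.001, -0.626, 0.78, 0.0]
ft_force: [0.2, -0.6, 0.3]
grip_width: 0.0854
gripper_force: 0.0
```

```bash
python3 f.py -14.5; python3 - <<'E'
from h import *
st()
for n in('side','top'): stack(n,.114)
# knob: dark red-brown cylinder expected at hole, z .069..101
for n in('side','top'):
    im=env.get_image(n); P=np.array([.6255,-.0055])
    u0=w2px(n,(*P,.101)); u1=w2px(n,(*P,.069)); print(n,'pred knob top/bottom',np.round(u0,1),np.round(u1,1))
    x,y=int(u1[0]),int(u1[1]); g=cv2.cvtColor(im,cv2.COLOR_RGB2HSV)[y-25:y+20,x-20:x+25]
    m=((g[...,2]<115)&(g[...,0]<12)|(g[...,2]<115)&(g[...,0]>170)).astype('uint8'); k,l,s,c=cv2.connectedComponentsWithStats(m)
    for i in range(1,k):
        if s[i,4]>15: print((s[i]+[x-20,y-25,0,0,0]).tolist(),np.round(c[i]+[x-20,y-25],1))
E
```

```text
top angle -14.80213112805896 off@0 -5.453233082706767 20 0.4247033462675177
side angle -14.846933842866182 off@0 -3.5212030075187957 20 0.3743023585807306
{'t': 58.2, 'eef_pos': [0.6808, 0.235, 0.1963], 'tcp_rot': [-0.0004, -0.625, 0.7807, -0.0001], 'ft_force': [-0.1269, -0.3651, -0.7272], 'grip_width': 0.0855, 'gripper_force': 0.0, 'qpos': [0.2429, 0.4634, 0.1648, 1.2729, -0.0005, -1.1073]}
side seen bbox (np.int32(323), np.int32(228), np.int32(334), np.int32(242)) pred [331.8 210.6 359.  245.7]
top seen bbox (np.int32(330), np.int32(155), np.int32(345), np.int32(178)) pred [336.6 145.9 362.5 173.4]
side pred knob top/bottom [272.1 182. ] [271.8 189.5]
[270, 180, 6, 11, 46] [272.2 184.8]
top pred knob top/bottom [259.  163.2] [259.  165.9]
[253, 143, 12, 5, 20] [258. 145.]
[255, 166, 8, 5, 19] [258.1 168. ]
```

Call:
servo_tool:
  commands:
    - [[-4, 0, 0, 0, 0, 0, 1], [-4, 2, 0, 0, 0, 0, 1], [-3, 4, 0, 0, 0, 0, 1], [-3, 4, 0, 0, 0, 0, 1], [-3, 4, 0, 0, 0, 0, 1], [-3, 4, 0, 0, 0, 0, 1], [0, 0, 0, 0, 0, 0, 1], [0, 0, 0, 0, 0, 0, 1]]

```text
t: 59.2
eef_pos: [0.5491, 0.4689, 0.1971]
tcp_rot: [0.0, -0.625, 0.781, -0.0]
ft_force: [1.2, -0.1, -0.2]
grip_width: 0.0851
gripper_force: 0.0
```

```bash
python3 f.py -14.8; python3 -c "
from h import *
for n in('side','top'): stack(n,.114)
s=st(); print(s['qvel'])"
```

```text
top angle -14.57713521352305 off@0 -5.042406015037595 20 0.5219281775842257
side angle -14.629047557629963 off@0 -3.576689976689975 12 0.4143502041583807
side seen bbox (np.int32(330), np.int32(209), np.int32(361), np.int32(243)) pred [331.8 210.6 359.  245.7]
top seen bbox (np.int32(329), np.int32(145), np.int32(363), np.int32(178)) pred [336.6 145.9 362.5 173.4]
{'t': 59.4, 'eef_pos': [0.551, 0.4672, 0.1968], 'tcp_rot': [0.0, -0.6232, 0.7821, -0.0002], 'ft_force': [0.0459, -1.4022, 0.4296], 'grip_width': 0.0852, 'gripper_force': 0.0, 'qpos': [0.614, 0.4664, 0.1706, 1.2749, -0.0003, -0.7317]}
[ 0.00030197  0.00245352  0.00081465 -0.00081311  0.00238479  0.00242469]
```

Stack seated, board straight, pin home and the arm is clear.

```bash
python3 -c "
from workcell import env
print(env.finish_job())"
```

```text
the job is handed in; nothing more can be done
None
```

I handed the job in at about 59 s: four cups are nested in the holder cup, the board lies within about half a degree of the bar, and the pin was pressed to the bottom of the hole and left standing, though the final state was checked by measurement only, not by a last look.

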